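Load the sample shaker, lock its clamp bar with the quarter-turn stud and start it

TASK

Get the water samples shaking: move every short amber vial from the rack into the wells of the bench shaker (any well, one in each), then lay the steel clamp bar flat in its place over them so that it holds the sensing pin down. Lock the bar with the quarter-turn stud (line its wings up with the slot, push it in against its spring, turn it a quarter turn clockwise and let it spring up into its catch), and only then press the start button. Leave the tall tube and everything else on the bench where it is.

Things in the scene. Friction and masses are not known exactly. Their poses are not given: they have to be found in the camera images.
- shaker: bench shaker, fixed. Origin: centre under it on the bench; x away from the robot, y along the row of wells. White base 40 mm high, x -90 to +45, y -145 to +145. On it an aluminium block, 46 mm in x, 170 in y, top at z 80, with five wells 27 mm wide, 34 deep (floor z 46), at x 0, y -68, -34, 0, +34, +68. In front (x -89 to -53, y -50 to +50) a grey console, top at z 85, with the start button
- bar_seat (a point): where the bar's origin belongs, axes alike (the shaker's): shaker x 0, y 0, z 118. The bar rests at y -110 on the round receptacle tower and at y +93 to +127 on a square pillar, both with tops at this height. Cheeks by the pillar and two posts by the tower, 46 mm apart in x, and end walls at y -137 and +137 keep it in place; all rise 10 to 12 mm above this point. Vials in wells end 4 mm below it
- pin (a joint): brass sensing pin, 8 mm thick, standing 5 mm up out of the pillar's top (shaker x 0, y +118): 0 = up, 0.005 = pressed flush; needs about 1.2 N, the bar's own weight holds it down
- slot (a point): centre of the slotted steel top of the receptacle tower (48 mm across), at shaker x 0, y -110, z 118; z up. Its x axis runs along the slot, 25 x 10 mm, turned up to 0.6 rad against the shaker. The slot is 6 mm deep; under it is a catch 3 mm deep across the slot, and under that free room to turn. The stud's wings pass only along the slot
- receptacle: the fixed tower itself; origin under its centre, at shaker z 40; axes as point slot. With the stud's underside 16 to 18 mm below point slot the stud turns clockwise, seen from above, by 90 degrees to a stop (not the other way). Let go, its spring lifts it into the catch: underside 12 mm below point slot, wings along the slot's y axis: locked
- bar: steel clamp bar 40 x 268 x 6 mm, about 0.42 kg, flat on the bench at the start; long along its y. Origin: centre of its underside. A black grip 12 mm (x) by 60 mm (y) and 30 high stands on the middle of its top (z 6 to 36). At y -110 it has a 31 mm round hole for the stud
- bar_hole (a point): centre of the bar's round hole at its underside
- stud: quarter-turn stud, 61 mm tall, 0.1 kg, upright in its stand at the start, any yaw. Origin: centre of its underside; z up. Wings 22 mm (along its x) by 7, z 0 to 6; neck 7 mm thick; sprung steel collar 36 mm wide; black flange 34 mm wide, z 27.5 to 30.5; grip 40 mm along x by 10 thick, z 30.5 to 60.5. Looks the same after half a turn
- collar (a joint): the stud's sprung collar, 3 mm thick, resting at first on the stand (fixed grey block 56 x 56 x 26 mm, 27 mm hole); underside at stud z 15 when free (0), pushed up to 0.0095 (1.8 N at first, 7.5 N at the end). It bears on the bar's top: stud set in the slot without pushing has its underside 9 mm below point slot; the collar is all the way up at 18.5 mm below
- rack: fixed white rack 50 (x) x 238 (y) x 42 mm, long along its y, with six square holes 27 mm wide, 36 mm deep, at y -95, -57, -19, 19, 57, 95. Origin: centre of its underside
- vial0: short amber vial with black cap, 24 mm thick (cap 25 mm), 68 mm tall, upright in the rack at the start, about 35 g. Origin: centre of its underside. May be absent
- vial1: short amber vial with black cap, 24 mm thick (cap 25 mm), 68 mm tall, upright in the rack at the start, about 35 g. Origin: centre of its underside. May be absent
- vial2: short amber vial with black cap, 24 mm thick (cap 25 mm), 68 mm tall, upright in the rack at the start, about 35 g. Origin: centre of its underside. May be absent
- vial3: short amber vial with black cap, 24 mm thick (cap 25 mm), 68 mm tall, upright in the rack at the start, about 35 g. Origin: centre of its underside. May be absent
- vial4: short amber vial with black cap, 24 mm thick (cap 25 mm), 68 mm tall, upright in the rack at the start, about 35 g. Origin: centre of its underside. May be absent
- tube: taller clear tube with white cap, 24 mm thick, 88 mm tall, in the rack too; to be left there. Origin: centre of its underside
- start (a joint): start button: 0 = up, 0.006 = fully down (4.5 N); springs back
- start_top (a point): centre of the start button's top, 8 mm above the console, 18 mm wide
- beaker: empty glass beaker 66 mm wide, 85 mm high, bystander; origin under its centre
- dish: closed glass dish 90 mm wide, 16 mm high, bystander; origin under its centre
- bottle: white bottle 64 mm wide, 160 mm high, bystander; origin under its centre
- slidebox: wooden slide box 50 x 120 x 30 mm, bystander; origin under its centre
- marker: marker pen 120 mm long, lying, bystander; origin under its centre
- jar: amber jar 70 mm wide, 80 mm high, bystander; origin under its centre
Not all that is in view belongs to the job. Leave any green look-alike of the stud alone.

How it is judged:
On the way, in this order (a step that is already met when the one before it is completed fails the run):
1. every vial stands in a well of the shaker (z of vial0 in the frame of shaker between 0.042 and 0.05 m and x of vial0 in the frame of shaker between -0.006 and 0.006 m and y of vial0 in the frame of shaker between -0.074 and 0.074 m and angle between each of vial0, vial1, vial2, vial3, vial4's own z axis and vertical below 0.2 rad and z of vial1 in the frame of shaker between 0.042 and 0.05 m and x of vial1 in the frame of shaker between -0.006 and 0.006 m and y of vial1 in the frame of shaker between -0.074 and 0.074 m and z of vial2 in the frame of shaker between 0.042 and 0.05 m and x of vial2 in the frame of shaker between -0.006 and 0.006 m and y of vial2 in the frame of shaker between -0.074 and 0.074 m and z of vial3 in the frame of shaker between 0.042 and 0.05 m and x of vial3 in the frame of shaker between -0.006 and 0.006 m and y of vial3 in the frame of shaker between -0.074 and 0.074 m and z of vial4 in the frame of shaker between 0.042 and 0.05 m and x of vial4 in the frame of shaker between -0.006 and 0.006 m and y of vial4 in the frame of shaker between -0.074 and 0.074 m), for 0.2 s.
2. the bar lies in place over the vials and holds the pin down (all of step 1 and value of joint pin above 0.0035 m and z of bar in the frame of shaker between 0.1155 and 0.1205 m and angle between bar's own z axis and vertical below 0.03 rad and horizontal distance between bar_hole and slot below 0.006 m), for 0.2 s.
3. the stud is pushed in, turned a quarter and sprung up into its catch (value of joint pin above 0.0035 m and z of bar in the frame of shaker between 0.1155 and 0.1205 m and angle between bar's own z axis and vertical below 0.03 rad and horizontal distance between bar_hole and slot below 0.006 m and z of stud in the frame of slot between -0.0145 and -0.0105 m and angle between the x axis of stud and the y axis of slot, either way round below 0.25 rad and angle between stud's own z axis and vertical below 0.1 rad and horizontal distance between stud and slot below 0.004 m), for 0.2 s.
4. the start button is pressed with the bar locked (all of step 3 and value of joint start above 0.004 m), for 0.05 s.
At the end, for the whole second after the job is handed in: Vials upright in wells (4 mm off the floors at most); bar flat (0.03 rad), within 2.5 mm of its height, hole within 6 mm of the slot, pin pressed 3.5 mm or more; stud upright, underside 10.5 to 14.5 mm below the slot's top, wings across the slot within 0.25 rad; button up; all at rest (all of step 1 and all of step 3 and value of joint start below 0.002 m and linear speed of each of bar, stud below 0.02 m/s); the robot touches nothing.
It fails at once if the start button is pressed before the stud is locked (value of joint start above 0.004 m and not (z of stud in the frame of slot between -0.0145 and -0.0105 m and angle between the x axis of stud and the y axis of slot, either way round below 0.25 rad and angle between stud's own z axis and vertical below 0.1 rad and horizontal distance between stud and slot below 0.004 m)).
It fails at once if the tall tube or another bystander is shifted more than 30 mm (distance of any of tube, beaker, dish, bottle, slidebox, marker, jar from where it was at the start of the episode above 0.03 m).
Of vial0, vial1, vial2, vial3, vial4 only 3 to 5 are there at a start; the rules pass over those that are not, and their reading is None.
At some moment in a run one of bar may be knocked a few centimetres aside while the robot is not near it.
It also fails if it takes over 210 s, if anything falls off the work surface, if the arm or the gripper's body presses on something with over 40 N, if the wrist force passes 120 N, or if a joint passes its speed limit or range.

ROBOT

A 6-joint arm with a two-finger parallel gripper is mounted at the origin on the work surface. World frame = base frame: x ahead of the robot, y to its left, z up, the work surface at z = 0. Lengths are in m, angles in rad, forces in N, time in s.
With the tool pointing down it reaches from about 0.275 to 0.85 m from the base axis. Payload 5.2 kg.
Tool frame: the origin (TCP) lies midway between the tips of the shut fingers; the grasp point (between the pads) lies 19 mm behind it (env.grip_depth is the distance from the TCP to the grasp point, in m); z points along the fingers, y is the line along which they close (so a half turn about z gives the same grasp; the last joint's range is limited). The gripper opens to 85 mm and grips with 20 to 120 N. Pads are 22 mm wide; open, the fingers measure 114 mm over their backs; the gripper's body (76 mm by 85 mm) begins 54 mm behind the grasp point. The pads swing forward as they close: fully open they stand 13 mm farther back than shut.
Start: joints at [-1.379, 0.259, 1.535, -0, 1.348, -0.203], TCP at [0.212, -0.508, 0.231] pointing down, gripper open.
Joint ranges: [-3.14, 3.14], [-0.91, 2.08], [0.19, 2.58], [-1.22, 4.36], [0.22, 2.71], [-3.12, 3.12]. Speed limits (rad/s): [2.57, 2.57, 3.14, 3.14, 3.14, 3.14].

INTERFACE

Orientations are given as a unit quaternion [x, y, z, w].
In Python, from bench import sensors, eyes, env, nets gives the robot as it stands.
- The arm moves only by the tool move_arm, never from a script. Its argument "targets" is a list of rows, each an object of numbers: "fingers": the opening, from 0 (shut) to 1 (fully open); "x", "y", "z": the shift along the tool's x, y, z in cm; "turn": the turn about the tool's z in rad. A call has exactly 10 rows; each row is the pose to reach, as a shift and turn from the pose commanded when the call began, along the tool's axes at that moment; what a row does not reach only later rows make up. A row lasts 1/10 s, in which the tool goes at most 50 mm and 8.59 degrees, less where a joint would pass 70% of its speed; a pose out of reach is approached as far as the arm can. A call with a gripper value outside its range is refused whole. The fingers move at their own pace and stop on an object; the grip force is fixed at half the most. Time passes only in rows, so rows that repeat a pose let the fingers close, or fill a call up. It gives the time, the measured TCP pose, the force, the opening and the grip force at its end, in the units of the state.
- sensors.sense(): the state, without advancing time (a new reading comes with each control period).
- eyes.capture(name): name is "side" or "top" or "wrist"; returns a dict with "color" (480x640x3 uint8, red, green, blue), "depth" (480x640 float32, m along the optical axis (not along the pixel's ray), 0 where there is no reading), "mtx" (3x3 intrinsics, pixels), "origin" and "attitude" of the camera in the world; the wrist camera has in their place "tool_from_camera" (4x4, takes a point from camera to tool coordinates, whose origin is the TCP and whose axes are the flange's). Camera axes: x right, y up, looking along -z (the intrinsics and any distortion apply to the point x, -y, -z); pixel columns grow to the right and rows downward; lengths in m; the calibration is good to about 2 mm. A picture is of the moment at which its call begins: read the wrist's pose just before it.
- env.hand_in(): hands the job in; it is judged then, once.
Trained networks look in a picture, given as the dict that the camera call returned (one of the last four; its "shot" number tells which), for a name from the list of things; names that differ only in an ending like _2 or _b are one class to them, and where a whole thing is asked for, a point or a joint stands for the part that bears it (a point fixed in the world has none). Each returns a list of dicts, best first, with "score" (0 to 1); they miss things now and then, are a little off and sometimes report something else, mostly with a low value. They report only what shows in the picture. A call takes as long as a camera call. They do not tell look-alikes from the thing itself.
- nets.spot_in(label, picture): "at" ([x, y, z] in m, in world coordinates, good to about 4 mm: the middle of the surface that is visible of it).
The state is a dict: "time_s": time; "q": joint angles; "qvel": joint speeds; "joint_efforts": joint torques, N m; "tool_pos": TCP position; "ee_rot": TCP orientation; "force": force on the tool from outside, world axes, zero at the start; "wrist_torque": the same for the moment, N m; "finger_gap": finger opening in m; "gripper_force": force on a finger pad.
Only numpy, scipy, OpenCV 4.12 (cv2) and the standard library are available. Lean on these libraries where they do the work, as an engineer would, in place of code of your own. Each camera call takes 0.05 s, during which the arm holds its last target. There are 200 camera calls.

## Working session

There is one attempt and no reset: what is moved stays moved. The work goes in short steps, Python scripts to look and compute and a tool call to move; the robot and the scene stay as the last step left them, time stands still between calls to the robot, and variables do not carry over. Pictures are saved under pics/ and viewed, at most 14 in all, crops included, and the job is handed in when it is done.

Besides the shell and the picture viewer there is one more tool, called as a command line: name --argument value ..., lists and objects as JSON in quotes. move_arm: Moves the arm, as the interface text tells. Its arguments: {"type":"object","properties":{"targets":{"type":"array"}},"required":["targets"]}

```bash
mkdir -p pics; ls
cat > h.py <<'E'
import numpy as np, cv2
from scipy.spatial.transform import Rotation as R
from bench import sensors, eyes, env, nets
def cap(n):
    s=sensors.sense(); p=eyes.capture(n)
    if n=='wrist':
        T=np.eye(4);T[:3,:3]=R.from_quat(s['ee_rot']).as_matrix();T[:3,3]=s['tool_pos']
        p['T']=T@np.array(p['tool_from_camera'])
    else:
        a=np.array(p['attitude']);T=np.eye(4)
        T[:3,:3]=a if a.shape==(3,3) else R.from_quat(a).as_matrix()
        T[:3,3]=p['origin'];p['T']=T
    return p
def cloud(p):
    d=p['depth'];K=np.array(p['mtx']);v,u=np.mgrid[:d.shape[0],:d.shape[1]]
    c=np.stack([(u-K[0,2])/K[0,0]*d,-(v-K[1,2])/K[1,1]*d,-d],-1)
    return c@p['T'][:3,:3].T+p['T'][:3,3]
def pix(p,w):
    c=(np.asarray(w)-p['T'][:3,3])@p['T'][:3,:3];K=np.array(p['mtx'])
    return K[0,0]*c[...,0]/-c[...,2]+K[0,2],K[1,1]*-c[...,1]/-c[...,2]+K[1,2]
def save(n,im): cv2.imwrite('pics/'+n+'.png',cv2.cvtColor(im,cv2.COLOR_RGB2BGR))
E
python3 - <<'E'
from h import *
for n in('top','side'):
    p=cap(n);save(n+'0',p['color']);np.save(n+'.npy',cloud(p));print(n,{k:(v if k not in('color','depth','T') else 0) for k,v in p.items()})
    for l in('shaker','receptacle','bar','bar_hole','stud','rack','vial0','tube','start_top','slidebox','bottle','pin'):
        print(l,[(np.round(o['at'],3).tolist(),round(o['score'],2),np.round(pix(p,o['at'])).tolist()) for o in nets.spot_in(l,p)][:8])
print(sensors.sense(),env.grip_depth)
E
```

```text
pics
top {'color': 0, 'depth': 0, 'mtx': array([[499.27378561,   0.        , 313.93042283],
       [  0.        , 499.27378561, 241.6345174 ],
       [  0.        ,   0.        ,   1.        ]]), 'origin': array([0.4570691 , 0.06295445, 1.28887293]), 'attitude': array([-0.03579817,  0.04189044,  0.70642724, -0.70563746]), 'shot': 1, 'T': 0}
shaker [([0.631, -0.02, 0.041], 0.66, [343.0, 227.0]), ([0.586, -0.042, 0.089], 0.53, [353.0, 243.0]), ([0.442, -0.223, 0.005], 0.49, [422.0, 303.0]), ([0.654, 0.299, 0.045], 0.31, [216.0, 218.0])]
receptacle [([0.67, -0.133, 0.117], 0.95, [392.0, 207.0]), ([0.471, 0.285, 0.096], 0.71, [216.0, 291.0])]
bar [([0.443, -0.225, 0.005], 0.62, [422.0, 302.0])]
bar_hole []
stud [([0.6, -0.389, 0.042], 0.57, [489.0, 239.0]), ([0.618, -0.302, 0.047], 0.55, [455.0, 232.0])]
rack [([0.463, 0.222, 0.04], 0.92, [246.0, 294.0])]
vial0 [([0.468, 0.25, 0.073], 0.57, [233.0, 292.0]), ([0.461, 0.174, 0.074], 0.55, [264.0, 295.0]), ([0.458, 0.212, 0.073], 0.52, [248.0, 296.0])]
tube [([0.724, 0.227, 0.106], 0.73, [241.0, 185.0]), ([0.474, 0.283, 0.092], 0.46, [217.0
[... 1615 characters left out ...]
'time_s': 1.3, 'q': array([-1.37883766e+00,  2.58617405e-01,  1.53499721e+00, -3.15339207e-05,
        1.34801190e+00, -2.02793327e-01]), 'qvel': array([ 0.00110566,  0.00165121, -0.00026548, -0.00036819, -0.000352  ,
        0.00038284]), 'joint_efforts': array([-2.43392187e-04, -4.45932913e+01, -2.90893507e+01, -3.93311366e-04,
        1.10150148e-03,  1.22161327e-05]), 'tool_pos': array([ 0.21153335, -0.50769424,  0.23130148]), 'ee_rot': array([ 9.80583829e-01,  1.96100366e-01, -1.52852831e-05, -1.70155234e-05]), 'force': array([0.49903625, 0.5511975 , 0.43734602]), 'wrist_torque': array([0.02653385, 0.02059581, 0.05818066]), 'gripper_force': 0.0, 'finger_gap': 0.08521463842763594} 0.0187
```

View pics/top0.png

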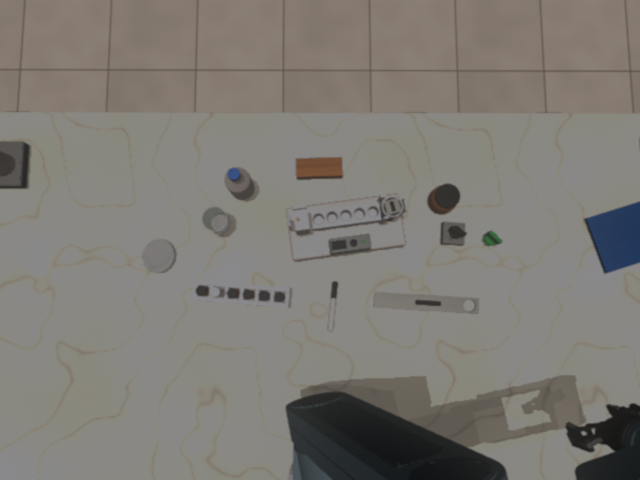

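View pics/side0.png

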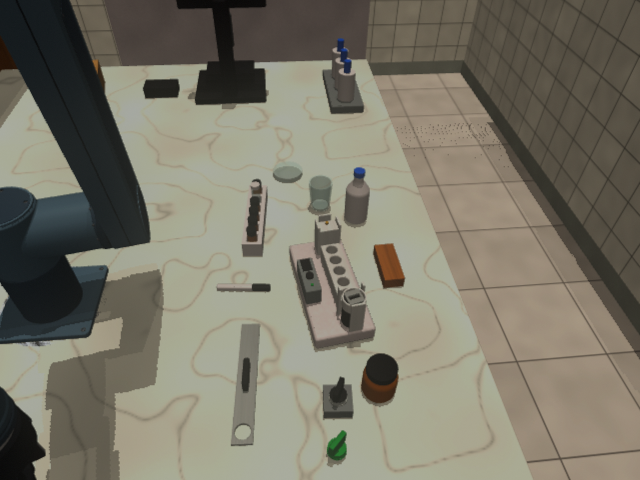

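```bash
cat >> h.py <<'E'
def rows(W):
    """world (x,y,z,psi) list -> x,y,z cm, turn of tool rows; psi = angle of tool x axis"""
    s=sensors.sense();M=R.from_quat(s['ee_rot']).as_matrix();ps=np.arctan2(M[1,0],M[0,0])
    for w in W:
        d=M.T@(np.array(w[:3])-s['tool_pos'])*100;t=-(w[3]-ps);t=(t+np.pi)%(2*np.pi)-np.pi
        print('row',np.round(d,2),'turn',round(t,3))
    print('now',np.round(s['tool_pos'],4),'psi',round(ps,4),'tilt',np.round(M[2],4),'F',np.round(s['force'],1),'gap',round(s['finger_gap'],4),'gf',round(s['gripper_force'],1),'t',s['time_s'],'q6',np.round(s['q'],2))
E
python3 - <<'E'
from h import *
p=cap('wrist');print(np.round(p['tool_from_camera'],4),p['mtx'])
C=np.load('top.npy')
# rack: top surface points
m=(abs(C[...,2]-.042)<.006)&(abs(C[...,0]-.46)<.06)&(abs(C[...,1]-.2)<.2)
print(m.sum(),cv2.minAreaRect(C[m][:,:2].astype('f4')))
m=(abs(C[...,2]-.080)<.006)&(abs(C[...,0]-.65)<.1)&(abs(C[...,1]+.02)<.15)
print(m.sum(),cv2.minAreaRect(C[m][:,:2].astype('f4')))
m=(abs(C[...,2]-.040)<.006)&(abs(C[...,0]-.63)<.15)&(abs(C[...,1]+.02)<.2)
print(m.sum(),cv2.minAreaRect(C[m][:,:2].astype('f4')))
for v,u in((293,203),(292,217),(183,235)):print(C[v-1:v+2,u-1:u+2].reshape(-1,3).mean(0))
for ps in(0,1.57,.1,-.1,-3.0):
  rows([(.40,.2,.32,ps)])
E
```

```text
[[-2.000e-04  9.601e-01  2.795e-01  7.120e-02]
 [ 1.000e+00  1.000e-04  2.000e-04  3.000e-04]
 [ 2.000e-04  2.795e-01 -9.601e-01 -1.415e-01]
 [ 0.000e+00  0.000e+00  0.000e+00  1.000e+00]] [[366.48999156   0.         312.86979999]
 [  0.         366.48999156 238.59258657]
 [  0.           0.           1.        ]]
1189 ((0.46567097306251526, 0.23431339859962463), (0.23823781311511993, 0.050052035599946976), 85.4675064086914)
1318 ((0.6249451637268066, -0.029661282896995544), (0.11505527794361115, 0.2776046395301819), 9.244738578796387)
3129 ((0.5948781371116638, -0.015096604824066162), (0.31005457043647766, 0.32741448283195496), 73.59820556640625)
[0.46648468 0.32119358 0.0711541 ]
[0.46862562 0.28318528 0.09397416]
[0.72598806 0.24013291 0.12338656]
row [ 44.61 -58.08  -8.87] turn 0.395
now [ 0.2116 -0.5077  0.2313] psi 0.3948 tilt [ 0. -0. -1.] F [-0.2  0.1  0.7] gap 0.0856 gf 0.0 t 1.35 q6 [-1.38  0.26  1.54  0.    1.35 -0.2 ]
row [ 44.61 -58.08  -8.87] turn -1.175
now [ 0.2116 -0.5077  0.2313] psi 0.3948 tilt [ 0. -0. -1.] F [-0.2  0.1  0.7] gap 0.0856 gf 0.0 t 1.35 q6 [-1.38  0.26  1.54  0.    1.35 -0.2 ]
row [ 44.61 -58.08  -8.87] turn 0.295
now [ 0.2116 -0.5077  0.2313] psi 0.3948 tilt [ 0. -0. -1.] F [-0.2  0.1  0.7] gap 0.0856 gf 0.0 t 1.35 q6 [-1.38  0.26  1.54  0.    1.35 -0.2 ]
row [ 44.61 -58.08  -8.87] turn 0.495
now [ 0.2116 -0.5077  0.2313] psi 0.3948 tilt [ 0. -0. -1.] F [-0.2  0.1  0.7] gap 0.0856 gf 0.0 t 1.35 q6 [-1.38  0.26  1.54  0.    1.35 -0.2 ]
row [ 44.61 -58.08  -8.87] turn -2.888
now [ 0.2116 -0.5077  0.2313] psi 0.3948 tilt [ 0. -0. -1.] F [-0.2  0.1  0.7] gap 0.0856 gf 0.0 t 1.35 q6 [-1.38  0.26  1.54  0.    1.35 -0.2 ]
```

move_arm --targets '[{"x": 5, "y": -4, "z": -2, "turn": -0.15, "fingers": 1}, {"x": 9, "y": -8, "z": -2, "turn": -0.3, "fingers": 1}, {"x": 12, "y": -12, "z": -2, "turn": -0.45, "fingers": 1}, {"x": 15, "y": -16, "z": -2, "turn": -0.6, "fingers": 1}, {"x": 18, "y": -20, "z": -2, "turn": -0.75, "fingers": 1}, {"x": 21, "y": -24, "z": -2, "turn": -0.9, "fingers": 1}, {"x": 24, "y": -28, "z": -2, "turn": -1.05, "fingers": 1}, {"x": 27, "y": -32, "z": -2, "turn": -1.1, "fingers": 1}, {"x": 30, "y": -36, "z": -2, "turn": -1.1, "fingers": 1}, {"x": 33, "y": -40, "z": -2, "turn": -1.1, "fingers": 1}]'

```text
time_s: 2.35
tool_pos: [0.3568, -0.0317, 0.2518]
ee_rot: [0.734, 0.68, 0.0, 0.001]
force: [1.3, -0.4, 0.0]
finger_gap: 0.0851
gripper_force: 0.0
```

Run:
```python
from h import *
rows([(.466,.265,.26,1.49)])
```

```text
row [30.41  8.62 -0.82] turn 0.004
now [ 0.3568 -0.0317  0.2518] psi 1.4943 tilt [-5.0e-04  1.7e-03 -1.0e+00] F [ 1.3 -0.4  0. ] gap 0.0851 gf 0.0 t 2.35 q6 [-0.4  -0.12  1.9   0.    1.36 -0.33]
```

move_arm --targets '[{"x": 4.5, "y": 1.3, "z": -1, "turn": 0, "fingers": 1}, {"x": 9, "y": 2.6, "z": -1, "turn": 0, "fingers": 1}, {"x": 13.5, "y": 3.9, "z": -1, "turn": 0, "fingers": 1}, {"x": 18, "y": 5.2, "z": -1, "turn": 0, "fingers": 1}, {"x": 22.5, "y": 6.5, "z": -1, "turn": 0, "fingers": 1}, {"x": 26, "y": 7.5, "z": -1, "turn": 0, "fingers": 1}, {"x": 28.4, "y": 8.4, "z": -1, "turn": 0, "fingers": 1}, {"x": 28.4, "y": 8.4, "z": -1, "turn": 0, "fingers": 1}, {"x": 28.4, "y": 8.4, "z": -1, "turn": 0, "fingers": 1}, {"x": 28.4, "y": 8.4, "z": -1, "turn": 0, "fingers": 1}]'

```text
time_s: 3.35
tool_pos: [0.4616, 0.2424, 0.2612]
ee_rot: [0.734, 0.68, -0.0, 0.0]
force: [-1.1, -0.6, -0.6]
finger_gap: 0.0857
gripper_force: 0.0
```

Run:
```python
from h import *
rows([(.466,.265,.26,1.49)])
p=cap('wrist');save('w1',p['color']);C=cloud(p);np.save('w1.npy',C)
print([(np.round(o['at'],4).tolist(),round(o['score'],2),np.round(pix(p,o['at'])).tolist()) for o in nets.spot_in('vial0',p)])
m=(abs(C[...,2]-.042)<.006)&(abs(C[...,0]-.46)<.06)&(abs(C[...,1]-.2)<.2)
print(m.sum(),np.median(C[m][:,2]),cv2.minAreaRect(C[m][:,:2].astype('f4')))
m=((C[...,2]>.06)&(C[...,2]<.1)&(abs(C[...,0]-.46)<.06)&(abs(C[...,1]-.2)<.2)).astype('u1')
n,l,s,c=cv2.connectedComponentsWithStats(m)
for i in range(1,n):
  if s[i,4]>100:
    P=C[l==i];z=np.median(P[:,2]);Q=P[abs(P[:,2]-z)<.004];print(np.round(c[i]),s[i,4],np.round(z,4),cv2.minEnclosingCircle(Q[:,:2].astype('f4')),Q.mean(0))
```

```text
row [2.28 0.26 0.12] turn 0.004
now [0.4616 0.2424 0.2612] psi 1.4943 tilt [-6.e-04 -5.e-04 -1.e+00] F [-1.1 -0.6 -0.6] gap 0.0857 gf 0.0 t 3.35 q6 [ 0.27  0.19  1.55 -0.    1.4   0.35]
[([0.4577, 0.1794, 0.0716], 0.95, [314.0, 276.0]), ([0.4686, 0.2536, 0.0742], 0.85, [319.0, 200.0]), ([0.4541, 0.1381, 0.0761], 0.77, [313.0, 316.0]), ([0.4654, 0.2146, 0.0717], 0.7, [319.0, 240.0]), ([0.4748, 0.3236, 0.0719], 0.68, [321.0, 118.0]), ([0.4706, 0.2627, 0.0418], 0.55, [320.0, 185.0])]
6848 0.040816911570230485 ((0.4654335081577301, 0.23106145858764648), (0.23794212937355042, 0.050133880227804184), 85.43746185302734)
[318. 116.] 676 0.0729 ((0.47294577956199646, 0.32585999369621277), 0.012461266480386257) [0.47300218 0.32585444 0.07289012]
[318. 162.] 714 0.0928 ((0.46984830498695374, 0.2878481149673462), 0.012502753175795078) [0.46996141 0.28809223 0.09282468]
[318. 202.] 601 0.0728 ((0.46676263213157654, 0.2500637173652649), 0.01244228333234787) [0.46693263 0.25050742 0.07275853]
[317. 242.] 582 0.0727 ((0.46388429403305054, 0.2123073935508728), 0.012517952360212803) [0.46394003 0.21286446 0.07268344]
[317. 278.] 569 0.0725 ((0.46093466877937317, 0.17455239593982697), 0.012593690305948257) [0.46080939 0.17516729 0.07261808]
[317. 313.] 543 0.0725 ((0.45754069089889526, 0.1365053802728653), 0.012849327176809311) [0.45786371 0.13763306 0.07251315]
```

View pics/w1.png

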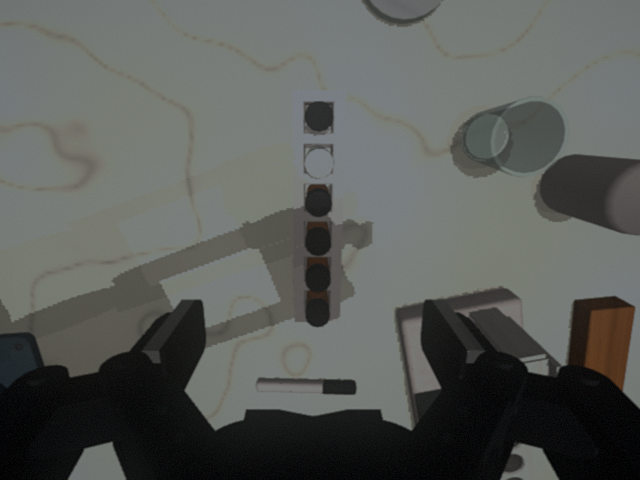

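move_arm --targets '[{"x": -4, "y": 3, "z": -1, "turn": -0.1, "fingers": 1}, {"x": -8, "y": 6, "z": -1, "turn": -0.2, "fingers": 1}, {"x": -12, "y": 9, "z": -1, "turn": -0.2, "fingers": 1}, {"x": -16, "y": 12.5, "z": -1, "turn": -0.2, "fingers": 1}, {"x": -19, "y": 16, "z": -1, "turn": -0.2, "fingers": 1}, {"x": -21, "y": 18.5, "z": -1, "turn": -0.2, "fingers": 1}, {"x": -23, "y": 20, "z": -1, "turn": -0.2, "fingers": 1}, {"x": -23, "y": 20, "z": -1, "turn": -0.2, "fingers": 1}, {"x": -23, "y": 20, "z": -1, "turn": -0.2, "fingers": 1}, {"x": -23, "y": 20, "z": -1, "turn": -0.2, "fingers": 1}]'

```text
time_s: 4.45
tool_pos: [0.6433, -0.001, 0.2716]
ee_rot: [0.662, 0.749, 0.0, -0.0]
force: [0.1, 1.1, -0.3]
finger_gap: 0.0857
gripper_force: 0.0
```

Run:
```python
from h import *
rows([])
p=cap('wrist');save('w2',p['color']);C=cloud(p);np.save('w2.npy',C)
np.save('w2c.npy',p['color'])
for z,t in((.08,.003),(.118,.003),(.04,.003),(.085,.002),(.093,.003)):
  m=((abs(C[...,2]-z)<t)&(abs(C[...,0]-.645)<.16)&(abs(C[...,1]+.02)<.2)).astype('u1')
  n,l,s,c=cv2.connectedComponentsWithStats(m)
  for i in range(1,n):
    if s[i,4]>150:
      P=C[l==i];print(z,np.round(c[i]),s[i,4],np.median(P[:,2]).round(4),cv2.minAreaRect(P[:,:2].astype('f4')))
```

```text
now [ 0.6433 -0.001   0.2716] psi 1.6946 tilt [ 4.e-04 -0.e+00 -1.e+00] F [ 0.1  1.1 -0.3] gap 0.0857 gf 0.0 t 4.45 q6 [-0.17  0.41  1.22  0.    1.51 -0.3 ]
0.08 [323. 235.] 5466 0.0788 ((0.6571376323699951, -0.035501979291439056), (0.05494176223874092, 0.18729552626609802), 8.764511108398438)
0.08 [261. 227.] 320 0.0819 ((0.6007605195045471, -0.028530370444059372), (0.03347557783126831, 0.10249518603086472), 27.513622283935547)
0.118 [324. 116.] 2734 0.117 ((0.6422094106674194, 0.08189363032579422), (0.046384818851947784, 0.033692311495542526), 7.174362659454346)
0.118 [325. 365.] 1581 0.1167 ((0.6719968914985657, -0.1373130828142166), (0.050674617290496826, 0.053734853863716125), 8.181087493896484)
0.04 [290. 205.] 15175 0.0388 ((0.6348360180854797, -0.02958431839942932), (0.131902813911438, 0.28608205914497375), 7.821381568908691)
0.085 [248. 237.] 2967 0.0842 ((0.5869534015655518, -0.036249421536922455), (0.03498551622033119, 0.09877894818782806), 7.697977542877197)
0.093 [248. 252.] 260 0.0916 ((0.5877617597579956, -0.04434475302696228), (0.017005961388349533, 0.016413435339927673), 51.19039535522461)
```

View pics/w2.png

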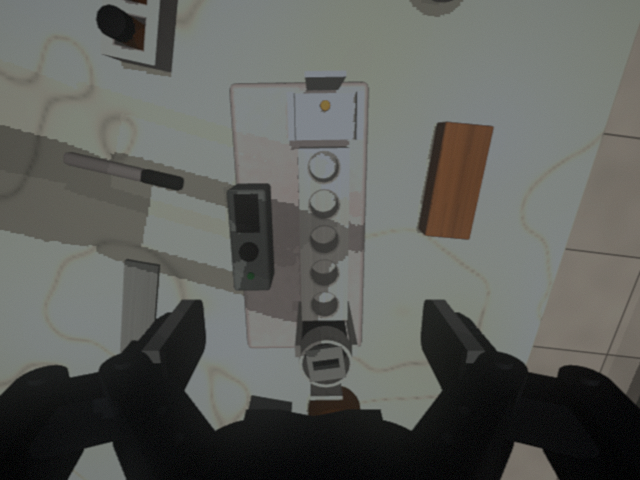

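Run:
```python
from h import *
C=np.load('w2.npy');im=np.load('w2c.npy')
m=(abs(C[...,2]-.0788)<.0035)&(abs(C[...,0]-.65)<.06)&(abs(C[...,1]+.03)<.12)
# approx frame
a=np.deg2rad(7.6)
W=[]
for k in range(-2,3):
    g=np.array([.657,-.0272])+ .034*k*np.array([-np.sin(a),np.cos(a)])
    # hole edge: among top-plane pixels within 24mm, fit circle to inner boundary by angle bins
    for it in range(4):
        D=C[...,:2]-g;r=np.hypot(D[...,0],D[...,1]);th=np.arctan2(D[...,1],D[...,0])
        s=m&(r<.019)&(r>.008);pts=[]
        for b in np.linspace(-np.pi,np.pi,37)[:-1]:
            q=s&(th>=b)&(th<b+np.pi/18)
            if q.sum(): i=np.argmin(np.where(q,r,9));pts.append(C.reshape(-1,3)[i,:2])
        P=np.array(pts);A=np.c_[2*P,np.ones(len(P))];x=np.linalg.lstsq(A,(P**2).sum(1),rcond=None)[0];g=x[:2]
    print(k,g.round(4),'r',np.sqrt(x[2]+g@g).round(4),len(P));W.append(g)
W=np.array(W);k=np.arange(-2,3);
sl=np.polyfit(k,W,1);print('centre',sl[1],'step',sl[0],np.hypot(*sl[0]),'yaw',np.arctan2(-sl[0][0],sl[0][1]),W-(sl[1]+k[:,None]*sl[0]))
cv2.imwrite('pics/slot.png',cv2.cvtColor(cv2.resize(im[330:400,280:370],None,fx=8,fy=8,interpolation=3),4))
# tower top
t=(abs(C[...,2]-.1167)<.003)
T=np.array([.6720,-.1373]);
D=C[...,:2]-T;s=t&(np.hypot(D[...,0],D[...,1])<.03)
print(cv2.minEnclosingCircle(C[s][:,:2].astype('f4')))
deep=(C[...,2]<.112)&(C[...,2]>.09)&(np.hypot(D[...,0],D[...,1])<.018)
print(deep.sum(),cv2.minAreaRect(C[deep][:,:2].astype('f4')))
```

```text
-2 [ 0.6663 -0.094 ] r 0.0135 36
-1 [ 0.6616 -0.0605] r 0.0135 36
0 [ 0.6571 -0.0268] r 0.0136 36
1 [0.6525 0.0068] r 0.0136 36
2 [0.6478 0.0404] r 0.0135 36
centre [ 0.65705339 -0.02681868] step [-0.00460753  0.03361257] 0.0339268988559656 yaw 0.13622859170200158 [[-6.26047070e-06 -3.19682867e-06]
 [-1.87561374e-05 -4.38956157e-05]
 [ 3.43157830e-05  5.39108804e-05]
 [ 1.26787290e-05  3.66524010e-05]
 [-2.19779039e-05 -4.34708370e-05]]
((0.6744555830955505, -0.13894596695899963), 0.029555175453424454)
159 ((0.6723735928535461, -0.1380951702594757), (0.025555850937962532, 0.03369992598891258), 55.09315490722656)
```

View pics/slot.png

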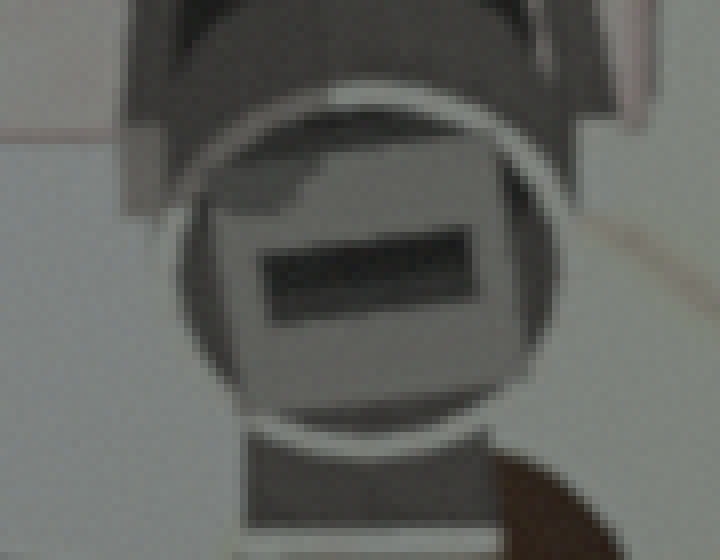

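move_arm --targets '[{"x": 3, "y": -3, "z": 2, "turn": 0.1, "fingers": 1}, {"x": 6, "y": -6, "z": 4, "turn": 0.2, "fingers": 1}, {"x": 9, "y": -9, "z": 6, "turn": 0.205, "fingers": 1}, {"x": 12, "y": -12, "z": 8, "turn": 0.205, "fingers": 1}, {"x": 15, "y": -15, "z": 10, "turn": 0.205, "fingers": 1}, {"x": 16, "y": -16.7, "z": 12, "turn": 0.205, "fingers": 1}, {"x": 16, "y": -16.7, "z": 15, "turn": 0.205, "fingers": 1}, {"x": 16, "y": -16.7, "z": 18, "turn": 0.205, "fingers": 1}, {"x": 16, "y": -16.7, "z": 21, "turn": 0.205, "fingers": 1}, {"x": 16, "y": -16.7, "z": 22.8, "turn": 0.205, "fingers": 1}]'

```text
time_s: 5.5
tool_pos: [0.4567, 0.1377, 0.0421]
ee_rot: [0.735, 0.679, -0.001, -0.0]
force: [-0.8, -0.3, -0.1]
finger_gap: 0.0852
gripper_force: 0.0
```

Run:
```python
from h import *
rows([(.4577,.1371,.043,1.4896)])
```

```text
row [-0.05  0.1  -0.09] turn 0.002
now [0.4567 0.1377 0.0421] psi 1.4915 tilt [-1.0e-04 -1.4e-03 -1.0e+00] F [-0.8 -0.3 -0.1] gap 0.0852 gf 0.0 t 5.5 q6 [0.06 0.35 1.94 0.   0.85 0.14]
```

move_arm --targets '[{"x": 0, "y": 0.1, "z": 0, "turn": 0, "fingers": 1}, {"x": 0, "y": 0.1, "z": 0, "turn": 0, "fingers": 0}, {"x": 0, "y": 0.1, "z": 0, "turn": 0, "fingers": 0}, {"x": 0, "y": 0.1, "z": 0, "turn": 0, "fingers": 0}, {"x": 0, "y": 0.1, "z": 0, "turn": 0, "fingers": 0}, {"x": 0, "y": 0.1, "z": -2, "turn": 0, "fingers": 0}, {"x": 0, "y": 0.1, "z": -6, "turn": 0, "fingers": 0}, {"x": 0, "y": 0.1, "z": -10, "turn": 0, "fingers": 0}, {"x": 0, "y": 0.1, "z": -14, "turn": 0, "fingers": 0}, {"x": 0, "y": 0.1, "z": -14, "turn": 0, "fingers": 0}]'

```text
time_s: 6.5
tool_pos: [0.4632, 0.137, 0.1893]
ee_rot: [0.735, 0.678, 0.005, 0.004]
force: [1.0, 0.6, 0.3]
finger_gap: 0.0233
gripper_force: 58.8
```

```bash
cat >> h.py <<'E'
def held(p,zlo=-.08,zhi=.01,r=.02):
    "points near the tool axis in tool coordinates"
    T=np.array(p['tool_from_camera']);C=(cloud(p)-p['T'][:3,3])@p['T'][:3,:3]@T[:3,:3].T+T[:3,3]
    m=(abs(C[...,0])<r)&(abs(C[...,1])<r)&(C[...,2]<zhi)&(C[...,2]>zlo)
    return C,m
E
python3 - <<'E'
from h import *
p=cap('wrist');save('w3',p['color'][200:,120:520]);
C,m=held(p);print(m.sum())
P=C[m];print(np.histogram(P[:,2],20))
z=np.median(P[:,2]);Q=P[abs(P[:,2]-z)<.003];print(z,cv2.minEnclosingCircle(Q[:,:2].astype('f4')),Q.min(0),Q.max(0))
th=np.array([.65705,-.02682]);st=np.array([-.004608,.033613])
rows([(*(th+k*st),.18,1.707) for k in range(-2,3)])
E
```

```text
17065
(array([2852, 2083, 1037,  469,   43,  506,  525,  629,  453, 1016,  432,
       3680,  669,  593,  534,  419,  439,  293,  201,  192]), array([-0.07999994, -0.07550007, -0.07100019, -0.06650031, -0.06200044,
       -0.05750056, -0.05300068, -0.0485008 , -0.04400093, -0.03950105,
       -0.03500117, -0.0305013 , -0.02600142, -0.02150154, -0.01700166,
       -0.01250179, -0.00800191, -0.00350203,  0.00099784,  0.00549772,
        0.0099976 ]))
-0.04036659841526749 ((0.006663905922323465, -0.00014329919940792024), 0.02108859084546566) [-0.00960322 -0.01992168 -0.04335565] [ 0.01419764  0.01987458 -0.03739165]
row [-21.36  22.27   0.8 ] turn -0.217
row [-18.05  21.54   0.79] turn -0.217
row [-14.74  20.81   0.79] turn -0.217
row [-11.42  20.07   0.79] turn -0.217
row [-8.11 19.34  0.79] turn -0.217
now [0.4616 0.1369 0.1866] psi 1.4898 tilt [ 0.001   0.0073 -1.    ] F [-0.5 -0.1 -0.4] gap 0.0229 gf 58.8 t 6.55 q6 [0.06 0.17 1.77 0.   1.2  0.14]
```

View pics/w3.png

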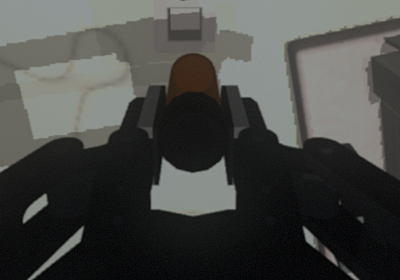

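```bash
cat >> h.py <<'E'
def captop(p):
    C,m=held(p,-.036,-.022,.018);P=C[m];z=np.median(P[:,2]);
    q=P[abs(P[:,2]-z)<.0015];c,r=cv2.minEnclosingCircle(q[:,:2].astype('f4'))
    print('captop tool',np.round(c,5),'r',round(r,5),'z',round(z,4),len(q),q[:,:2].mean(0).round(4));return np.array(c),z
WC=np.array([.65705,-.02682]);WS=np.array([-.004608,.033613])
def place(k,c,psi=1.707):
    x=np.array([np.cos(psi),np.sin(psi)]);y=np.array([np.sin(psi),-np.cos(psi)])
    return WC+k*WS-c[0]*x-c[1]*y
E
python3 - <<'E'
from h import *
c,z=captop(cap('wrist'))
rows([(*place(k,c),.18,1.707) for k in (-2,2)])
E
```

```text
captop tool [ 0.00387 -0.00015] r 0.01945 z -0.0275 3515 [ 0.0005 -0.    ]
row [-21.72  22.52   0.51] turn -0.217
row [-8.47 19.59  0.5 ] turn -0.217
now [0.46   0.1368 0.1845] psi 1.4898 tilt [ 4.e-04  3.e-03 -1.e+00] F [-0.3  0.6 -0.4] gap 0.023 gf 58.8 t 6.6 q6 [0.06 0.17 1.77 0.   1.2  0.14]
```

```bash
cat >> h.py <<'E'
from scipy.optimize import least_squares
def captop(p):
    C,m=held(p,-.036,-.022,.018);P=C[m];P=P[abs(P[:,1])<.0095];
    h,e=np.histogram(P[:,2],28);z=e[h.argmax()]+.00025;q=P[abs(P[:,2]-z)<.0012];E=[]
    for b in np.arange(-.0095,.0095,.001):
        s=q[(q[:,1]>=b)&(q[:,1]<b+.001)]
        if len(s)>3: E+= [s[s[:,0].argmax()],s[s[:,0].argmin()]]
    E=np.array(E)[:,:2]
    f=least_squares(lambda c:np.hypot(*(E-c[:2]).T)-c[2],[0,0,.0125],loss='soft_l1',f_scale=.0003)
    print('captop tool',f.x.round(5),'z',round(z,4),len(q),'res',np.abs(f.fun).mean().round(5));return f.x[:2],z
E
python3 - <<'E'
from h import *
c,z=captop(cap('wrist'))
rows([(*place(k,c),.18,1.707) for k in (-2,2)])
E
```

```text
captop tool [-4.900e-04  4.000e-05  1.232e-02] z -0.0272 2805 res 0.00026
row [-21.28  22.51   0.31] turn -0.217
row [-8.03 19.58  0.31] turn -0.217
now [0.4591 0.1367 0.1831] psi 1.4897 tilt [-0.e+00 -1.e-04 -1.e+00] F [-0.6 -0.4 -0.7] gap 0.0232 gf 58.8 t 6.65 q6 [ 0.06  0.17  1.77 -0.    1.2   0.14]
```

move_arm --targets '[{"x": -1.5, "y": 4, "z": 0, "turn": -0.1, "fingers": 0}, {"x": -3, "y": 8, "z": 0, "turn": -0.217, "fingers": 0}, {"x": -4.5, "y": 12, "z": 0, "turn": -0.217, "fingers": 0}, {"x": -6, "y": 15.5, "z": 0, "turn": -0.217, "fingers": 0}, {"x": -7.2, "y": 18, "z": 0, "turn": -0.217, "fingers": 0}, {"x": -8, "y": 19.7, "z": 0, "turn": -0.217, "fingers": 0}, {"x": -8, "y": 19.7, "z": 1, "turn": -0.217, "fingers": 0}, {"x": -8, "y": 19.7, "z": 3, "turn": -0.217, "fingers": 0}, {"x": -8, "y": 19.7, "z": 4, "turn": -0.217, "fingers": 0}, {"x": -8, "y": 19.7, "z": 4, "turn": -0.217, "fingers": 0}]'

```text
time_s: 7.65
tool_pos: [0.6466, 0.0418, 0.1398]
ee_rot: [0.657, 0.754, -0.002, -0.003]
force: [0.0, 0.4, 0.3]
finger_gap: 0.0231
gripper_force: 58.9
```

Run:
```python
from h import *
rows([])
c,z=captop(cap('wrist'))
rows([(*place(2,c),.14,1.707)])
c,z=captop(cap('wrist'))
rows([(*place(2,c),.14,1.707)])
```

```text
now [0.6466 0.0418 0.1398] psi 1.7072 tilt [ 0.0017 -0.0067 -1.    ] F [0.  0.4 0.3] gap 0.0231 gf 58.9 t 7.65 q6 [-0.11  0.5   1.4   0.    1.25 -0.24]
captop tool [-4.800e-04  2.000e-05  1.228e-02] z -0.0275 2827 res 0.00019
row [-0.08 -0.01  0.16] turn 0.0
now [0.6477 0.0417 0.1416] psi 1.7072 tilt [ 0.001  -0.0038 -1.    ] F [-0.6 -0.7 -0.1] gap 0.0234 gf 58.9 t 7.7 q6 [-0.11  0.5   1.4   0.    1.25 -0.24]
captop tool [-5.100e-04 -8.000e-05  1.232e-02] z -0.0272 2820 res 0.00019
row [-0.05 -0.09  0.29] turn 0.0
now [0.6487 0.0416 0.1429] psi 1.7073 tilt [ 4.0e-04 -1.3e-03 -1.0e+00] F [0.8 0.5 0.2] gap 0.0232 gf 58.9 t 7.75 q6 [-0.11  0.5   1.4   0.    1.25 -0.24]
```

move_arm --targets '[{"x": -0.05, "y": -0.12, "z": 1, "turn": 0, "fingers": 0}, {"x": -0.05, "y": -0.12, "z": 2, "turn": 0, "fingers": 0}, {"x": -0.05, "y": -0.12, "z": 2.2, "turn": 0, "fingers": 0}, {"x": -0.05, "y": -0.12, "z": 2.2, "turn": 0, "fingers": 0}, {"x": -0.05, "y": -0.12, "z": 2.2, "turn": 0, "fingers": 0}, {"x": -0.05, "y": -0.12, "z": 2.2, "turn": 0, "fingers": 0}, {"x": -0.05, "y": -0.12, "z": 2.2, "turn": 0, "fingers": 0}, {"x": -0.05, "y": -0.12, "z": 2.2, "turn": 0, "fingers": 0}, {"x": -0.05, "y": -0.12, "z": 2.2, "turn": 0, "fingers": 0}, {"x": -0.05, "y": -0.12, "z": 2.2, "turn": 0, "fingers": 0}]'

```text
time_s: 8.75
tool_pos: [0.6483, 0.0404, 0.1214]
ee_rot: [0.657, 0.753, 0.0, 0.0]
force: [-0.5, -0.3, -0.3]
finger_gap: 0.0234
gripper_force: 58.9
```

Run:
```python
from h import *
rows([])
p=cap('wrist');c,z=captop(p)
rows([(*place(2,c),.085,1.707)])
```

```text
now [0.6483 0.0404 0.1214] psi 1.7067 tilt [-1.e-04  2.e-04 -1.e+00] F [-0.5 -0.3 -0.3] gap 0.0234 gf 58.9 t 8.75 q6 [-0.11  0.52  1.42 -0.    1.2  -0.25]
captop tool [-5.000e-04 -6.000e-05  1.232e-02] z -0.0275 2868 res 0.00016
row [ 0.05 -0.04  3.63] turn -0.0
now [0.6483 0.0405 0.1213] psi 1.7068 tilt [ 0.  0. -1.] F [ 0.2 -0.3 -1.1] gap 0.0231 gf 58.9 t 8.8 q6 [-0.11  0.52  1.42  0.    1.2  -0.25]
```

move_arm --targets '[{"x": 0.05, "y": -0.04, "z": 0.3, "turn": 0, "fingers": 0}, {"x": 0.05, "y": -0.04, "z": 0.7, "turn": 0, "fingers": 0}, {"x": 0.05, "y": -0.04, "z": 1.2, "turn": 0, "fingers": 0}, {"x": 0.05, "y": -0.04, "z": 1.7, "turn": 0, "fingers": 0}, {"x": 0.05, "y": -0.04, "z": 2.3, "turn": 0, "fingers": 0}, {"x": 0.05, "y": -0.04, "z": 2.9, "turn": 0, "fingers": 0}, {"x": 0.05, "y": -0.04, "z": 3.4, "turn": 0, "fingers": 0}, {"x": 0.05, "y": -0.04, "z": 3.85, "turn": 0, "fingers": 0}, {"x": 0.05, "y": -0.04, "z": 3.85, "turn": 0, "fingers": 0}, {"x": 0.05, "y": -0.04, "z": 3.85, "turn": 0, "fingers": 0}]'

```text
time_s: 9.8
tool_pos: [0.648, 0.0408, 0.0853]
ee_rot: [0.657, 0.754, 0.0, 0.001]
force: [-6.3, -0.1, 14.0]
finger_gap: 0.023
gripper_force: 60.8
```

Run:
```python
from h import *
p=cap('wrist');c,z=captop(p)
rows([(*place(2,c),.0828,1.707)])
rows([(.4609,.1749,.18,1.4896),(.4609,.1749,.043,1.4896)])
```

```text
captop tool [-4.800e-04 -6.000e-05  1.224e-02] z -0.0276 2827 res 0.00016
row [ 0.01 -0.02  0.25] turn 0.0
now [0.648  0.0409 0.0853] psi 1.707 tilt [-7.0e-04  1.4e-03 -1.0e+00] F [-5.3  0.2 14.4] gap 0.0231 gf 60.8 t 9.85 q6 [-0.11  0.55  1.46 -0.    1.13 -0.24]
row [ 15.82 -16.7   -9.5 ] turn 0.217
row [ 15.82 -16.72   4.2 ] turn 0.217
now [0.648  0.0409 0.0853] psi 1.707 tilt [-7.0e-04  1.4e-03 -1.0e+00] F [-5.3  0.2 14.4] gap 0.0231 gf 60.8 t 9.85 q6 [-0.11  0.55  1.46 -0.    1.13 -0.24]
```

move_arm --targets '[{"x": 0.05, "y": 0, "z": -0.2, "turn": 0, "fingers": 0.5}, {"x": 0.05, "y": 0, "z": -0.2, "turn": 0, "fingers": 0.5}, {"x": 0.05, "y": 0, "z": -0.3, "turn": 0, "fingers": 0.5}, {"x": 0.05, "y": 0, "z": -4, "turn": 0, "fingers": 0.5}, {"x": 0.05, "y": 0, "z": -8, "turn": 0, "fingers": 0.5}, {"x": 3, "y": -3, "z": -9, "turn": 0.1, "fingers": 1}, {"x": 6, "y": -6.4, "z": -9, "turn": 0.217, "fingers": 1}, {"x": 9, "y": -9.6, "z": -9, "turn": 0.217, "fingers": 1}, {"x": 12, "y": -12.7, "z": -9, "turn": 0.217, "fingers": 1}, {"x": 15, "y": -15.8, "z": -8, "turn": 0.217, "fingers": 1}]'

```text
time_s: 10.85
tool_pos: [0.4704, 0.169, 0.1636]
ee_rot: [0.735, 0.678, 0.001, 0.001]
force: [0.6, 0.9, -0.6]
finger_gap: 0.0854
gripper_force: 0.0
```

Run:
```python
from h import *
rows([(.4609,.1749,.043,1.4896)])
```

```text
row [ 0.51 -1.03 12.06] turn -0.0
now [0.4704 0.169  0.1636] psi 1.4894 tilt [ 7.0e-04  2.6e-03 -1.0e+00] F [ 0.6  0.9 -0.6] gap 0.0854 gf 0.0 t 10.85 q6 [0.12 0.23 1.75 0.   1.16 0.2 ]
```

move_arm --targets '[{"x": 0.75, "y": -0.95, "z": 3, "turn": 0, "fingers": 1}, {"x": 0.75, "y": -0.95, "z": 6.5, "turn": 0, "fingers": 1}, {"x": 0.75, "y": -0.95, "z": 10, "turn": 0, "fingers": 1}, {"x": 0.75, "y": -0.95, "z": 11.9, "turn": 0, "fingers": 1}, {"x": 0.75, "y": -0.95, "z": 11.9, "turn": 0, "fingers": 0}, {"x": 0.75, "y": -0.95, "z": 11.9, "turn": 0, "fingers": 0}, {"x": 0.75, "y": -0.95, "z": 11.9, "turn": 0, "fingers": 0}, {"x": 0.75, "y": -0.95, "z": 11.9, "turn": 0, "fingers": 0}, {"x": 0.75, "y": -0.95, "z": 11, "turn": 0, "fingers": 0}, {"x": 0.75, "y": -0.95, "z": 7, "turn": 0, "fingers": 0}]'

```text
time_s: 11.85
tool_pos: [0.4605, 0.1758, 0.0914]
ee_rot: [0.735, 0.678, -0.002, -0.001]
force: [1.3, -0.1, -0.4]
finger_gap: 0.023
gripper_force: 60.0
```

Run:
```python
from h import *
rows([(*place(1,(-.0005,0)),.18,1.707)])
```

```text
row [-15.25  20.45  -8.93] turn -0.217
now [0.4605 0.1758 0.0914] psi 1.4895 tilt [-0.0013 -0.0046 -1.    ] F [ 1.3 -0.1 -0.4] gap 0.023 gf 60.0 t 11.85 q6 [ 0.14  0.31  1.85 -0.    0.99  0.22]
```

move_arm --targets '[{"x": 0, "y": 0, "z": -5, "turn": 0, "fingers": 0}, {"x": -1.5, "y": 2, "z": -8.5, "turn": -0.1, "fingers": 0}, {"x": -4.2, "y": 5.7, "z": -9, "turn": -0.217, "fingers": 0}, {"x": -7, "y": 9.4, "z": -9, "turn": -0.217, "fingers": 0}, {"x": -9.8, "y": 13.1, "z": -9, "turn": -0.217, "fingers": 0}, {"x": -12.6, "y": 16.9, "z": -9, "turn": -0.217, "fingers": 0}, {"x": -15.2, "y": 20.4, "z": -9, "turn": -0.217, "fingers": 0}, {"x": -15.2, "y": 20.4, "z": -6, "turn": -0.217, "fingers": 0}, {"x": -15.2, "y": 20.4, "z": -4, "turn": -0.217, "fingers": 0}, {"x": -15.2, "y": 20.4, "z": -3.5, "turn": -0.217, "fingers": 0}]'

```text
time_s: 12.85
tool_pos: [0.6516, 0.0081, 0.1259]
ee_rot: [0.658, 0.753, -0.001, -0.002]
force: [-0.5, -0.7, -0.2]
finger_gap: 0.0232
gripper_force: 60.0
```

Run:
```python
from h import *
for i in range(4): sensors.sense(); p=cap('wrist')
c,z=captop(p)
rows([(*place(1,c),.085,1.707)])
```

```text
captop tool [-2.240e-03 -3.000e-05  1.227e-02] z -0.0271 2791 res 0.00021
row [ 0.07 -0.17  4.46] turn 0.0
now [0.6538 0.0085 0.1296] psi 1.7072 tilt [-7.0e-04  2.3e-03 -1.0e+00] F [ 0.2  1.5 -0.6] gap 0.0236 gf 60.0 t 13.05 q6 [-0.16  0.52  1.4   0.    1.22 -0.29]
```

Run:
```python
from h import *
for i in range(4): p=cap('wrist');
c,z=captop(p)
rows([(*place(1,c),.085,1.707)])
```

```text
captop tool [-0.00223  0.00021  0.01227] z -0.0272 2782 res 0.00021
row [ 0.07 -0.18  4.43] turn 0.0
now [0.6537 0.0085 0.1293] psi 1.7073 tilt [-7.0e-04  2.2e-03 -1.0e+00] F [-0.5  0.2 -0.4] gap 0.023 gf 60.0 t 13.25 q6 [-0.16  0.52  1.4  -0.    1.22 -0.29]
```

move_arm --targets '[{"x": 0.07, "y": -0.18, "z": 0.4, "turn": 0, "fingers": 0}, {"x": 0.07, "y": -0.18, "z": 0.8, "turn": 0, "fingers": 0}, {"x": 0.07, "y": -0.18, "z": 1, "turn": 0, "fingers": 0}, {"x": 0.07, "y": -0.18, "z": 1.5, "turn": 0, "fingers": 0}, {"x": 0.07, "y": -0.18, "z": 2, "turn": 0, "fingers": 0}, {"x": 0.07, "y": -0.18, "z": 2.6, "turn": 0, "fingers": 0}, {"x": 0.07, "y": -0.18, "z": 3.2, "turn": 0, "fingers": 0}, {"x": 0.07, "y": -0.18, "z": 3.8, "turn": 0, "fingers": 0}, {"x": 0.07, "y": -0.18, "z": 4.4, "turn": 0, "fingers": 0}, {"x": 0.07, "y": -0.18, "z": 4.5, "turn": 0, "fingers": 0}]'

```text
time_s: 14.25
tool_pos: [0.6518, 0.0086, 0.0855]
ee_rot: [0.657, 0.754, 0.0, 0.001]
force: [-5.6, 1.0, 21.0]
finger_gap: 0.0232
gripper_force: 62.8
```

Run:
```python
from h import *
p=cap('wrist');c,z=captop(p)
rows([(*place(1,c),.0828,1.707)])
rows([(.4639,.2126,.17,1.4896)])
```

```text
captop tool [-2.300e-03 -2.000e-05  1.231e-02] z -0.0272 2812 res 0.0002
row [0.04 0.04 0.27] turn -0.0
now [0.6518 0.0086 0.0855] psi 1.707 tilt [-0.001   0.0021 -1.    ] F [-3.6  0.1 15.9] gap 0.0231 gf 62.4 t 14.3 q6 [-0.16  0.56  1.46 -0.    1.13 -0.29]
row [ 22.75 -15.83  -8.5 ] turn 0.217
now [0.6518 0.0086 0.0855] psi 1.707 tilt [-0.001   0.0021 -1.    ] F [-3.6  0.1 15.9] gap 0.0231 gf 62.4 t 14.3 q6 [-0.16  0.56  1.46 -0.    1.13 -0.29]
```

move_arm --targets '[{"x": 0.02, "y": 0, "z": -0.2, "turn": 0, "fingers": 0.5}, {"x": 0.02, "y": 0, "z": -0.2, "turn": 0, "fingers": 0.5}, {"x": 0.02, "y": 0, "z": -0.3, "turn": 0, "fingers": 0.5}, {"x": 0.02, "y": 0, "z": -4, "turn": 0, "fingers": 0.5}, {"x": 0.05, "y": 0, "z": -8, "turn": 0, "fingers": 0.5}, {"x": 4, "y": -2.8, "z": -8.5, "turn": 0.1, "fingers": 1}, {"x": 8, "y": -5.6, "z": -8.5, "turn": 0.217, "fingers": 1}, {"x": 12, "y": -8.4, "z": -8.5, "turn": 0.217, "fingers": 1}, {"x": 16, "y": -11.2, "z": -8.5, "turn": 0.217, "fingers": 1}, {"x": 20, "y": -14, "z": -8.5, "turn": 0.217, "fingers": 1}]'

```text
time_s: 15.3
tool_pos: [0.4836, 0.1889, 0.1674]
ee_rot: [0.735, 0.678, -0.0, -0.0]
force: [1.4, 0.3, 0.4]
finger_gap: 0.0852
gripper_force: 0.0
```

Run:
```python
from h import *
for i in range(3):cap('wrist')
rows([(.4639,.2126,.043,1.4896)])
```

```text
row [ 2.12 -2.05 12.46] turn 0.005
now [0.483  0.1899 0.1676] psi 1.4942 tilt [-1.0e-04 -1.5e-03 -1.0e+00] F [ 1.1 -0.6 -0. ] gap 0.0853 gf 0.0 t 15.45 q6 [0.16 0.26 1.7  0.   1.18 0.24]
```

move_arm --targets '[{"x": 2.1, "y": -2, "z": 3, "turn": 0.005, "fingers": 1}, {"x": 2.1, "y": -2, "z": 6.5, "turn": 0.005, "fingers": 1}, {"x": 2.1, "y": -2, "z": 10, "turn": 0.005, "fingers": 1}, {"x": 2.1, "y": -2, "z": 12.4, "turn": 0.005, "fingers": 1}, {"x": 2.1, "y": -2, "z": 12.4, "turn": 0.005, "fingers": 0}, {"x": 2.1, "y": -2, "z": 12.4, "turn": 0.005, "fingers": 0}, {"x": 2.1, "y": -2, "z": 12.4, "turn": 0.005, "fingers": 0}, {"x": 2.1, "y": -2, "z": 12.4, "turn": 0.005, "fingers": 0}, {"x": 2.1, "y": -2, "z": 11, "turn": 0.005, "fingers": 0}, {"x": 2.1, "y": -2, "z": 7, "turn": 0.005, "fingers": 0}]'

```text
time_s: 16.45
tool_pos: [0.465, 0.2099, 0.0964]
ee_rot: [0.737, 0.676, -0.003, -0.001]
force: [0.1, 0.2, -0.8]
finger_gap: 0.0237
gripper_force: 58.8
```

Run:
```python
from h import *
for i in range(2):p=cap('wrist')
c,z=captop(p)
rows([(*place(0,c),.12,1.707)])
```

```text
captop tool [0.00146 0.00033 0.01227] z -0.0273 2824 res 0.00022
row [-22.28  20.59  -1.52] turn -0.222
now [0.4711 0.2114 0.1033] psi 1.485 tilt [ 0.0031  0.0103 -0.9999] F [ 0.9 -0.5  0. ] gap 0.0233 gf 58.8 t 16.55 q6 [0.21 0.32 1.8  0.   1.02 0.29]
```

move_arm --targets '[{"x": 0, "y": 0, "z": -4.5, "turn": 0, "fingers": 0}, {"x": -2, "y": 2, "z": -8, "turn": -0.1, "fingers": 0}, {"x": -5.3, "y": 5.1, "z": -8, "turn": -0.222, "fingers": 0}, {"x": -8.7, "y": 8.3, "z": -8, "turn": -0.222, "fingers": 0}, {"x": -12.1, "y": 11.5, "z": -8, "turn": -0.222, "fingers": 0}, {"x": -15.5, "y": 14.7, "z": -8, "turn": -0.222, "fingers": 0}, {"x": -18.8, "y": 17.9, "z": -8, "turn": -0.222, "fingers": 0}, {"x": -22.1, "y": 21, "z": -7, "turn": -0.222, "fingers": 0}, {"x": -22.1, "y": 21, "z": -4.5, "turn": -0.222, "fingers": 0}, {"x": -22.1, "y": 21, "z": -2.5, "turn": -0.222, "fingers": 0}]'

```text
time_s: 17.55
tool_pos: [0.6582, -0.0297, 0.1221]
ee_rot: [0.658, 0.753, 0.0, 0.0]
force: [0.1, 0.5, -0.9]
finger_gap: 0.023
gripper_force: 58.9
```

Run:
```python
from h import *
for i in range(7): p=cap('wrist')
c,z=captop(p)
rows([(*place(0,c),.0835,1.707)])
```

```text
captop tool [0.00137 0.00012 0.01222] z -0.0271 2823 res 0.00019
row [-0.05 -0.12  4.12] turn 0.0
now [ 0.6581 -0.0275  0.1247] psi 1.7074 tilt [-0.001   0.0026 -1.    ] F [ 1.  -0.3 -0.4] gap 0.0232 gf 59.8 t 17.9 q6 [-0.21  0.53  1.4  -0.    1.21 -0.35]
```

move_arm --targets '[{"x": -0.05, "y": -0.12, "z": 0.3, "turn": 0, "fingers": 0}, {"x": -0.05, "y": -0.12, "z": 0.5, "turn": 0, "fingers": 0}, {"x": -0.05, "y": -0.12, "z": 0.7, "turn": 0, "fingers": 0}, {"x": -0.05, "y": -0.12, "z": 1.2, "turn": 0, "fingers": 0}, {"x": -0.05, "y": -0.12, "z": 1.7, "turn": 0, "fingers": 0}, {"x": -0.05, "y": -0.12, "z": 2.3, "turn": 0, "fingers": 0}, {"x": -0.05, "y": -0.12, "z": 2.9, "turn": 0, "fingers": 0}, {"x": -0.05, "y": -0.12, "z": 3.5, "turn": 0, "fingers": 0}, {"x": -0.05, "y": -0.12, "z": 4, "turn": 0, "fingers": 0}, {"x": -0.05, "y": -0.12, "z": 4.1, "turn": 0, "fingers": 0}]'

```text
time_s: 18.9
tool_pos: [0.6576, -0.0286, 0.0856]
ee_rot: [0.657, 0.754, 0.001, 0.002]
force: [-4.1, 1.5, 27.0]
finger_gap: 0.0235
gripper_force: 62.6
```

Run:
```python
from h import *
p=cap('wrist');c,z=captop(p)
rows([(*place(0,c),.0828,1.707)])
rows([(.4668,.2503,.17,1.4896)])
```

```text
captop tool [0.00137 0.00018 0.01235] z -0.0271 2818 res 0.00019
row [ 0.05 -0.05  0.28] turn 0.0
now [ 0.6576 -0.0286  0.0857] psi 1.707 tilt [-0.0015  0.0039 -1.    ] F [-2.9  1.3 21. ] gap 0.0234 gf 62.2 t 18.95 q6 [-0.21  0.56  1.44 -0.    1.13 -0.35]
row [ 30.21 -15.08  -8.54] turn 0.217
now [ 0.6576 -0.0286  0.0857] psi 1.707 tilt [-0.0015  0.0039 -1.    ] F [-2.9  1.3 21. ] gap 0.0234 gf 62.2 t 18.95 q6 [-0.21  0.56  1.44 -0.    1.13 -0.35]
```

move_arm --targets '[{"x": 0.02, "y": 0, "z": -0.2, "turn": 0, "fingers": 0.5}, {"x": 0.02, "y": 0, "z": -0.2, "turn": 0, "fingers": 0.5}, {"x": 0.02, "y": 0, "z": -0.3, "turn": 0, "fingers": 0.5}, {"x": 0.02, "y": 0, "z": -4.5, "turn": 0, "fingers": 0.5}, {"x": 0.05, "y": 0, "z": -8.5, "turn": 0, "fingers": 0.5}, {"x": 4.3, "y": -2.2, "z": -9, "turn": 0.1, "fingers": 1}, {"x": 8.7, "y": -4.4, "z": -9, "turn": 0.217, "fingers": 1}, {"x": 13, "y": -6.5, "z": -9, "turn": 0.217, "fingers": 1}, {"x": 17.3, "y": -8.7, "z": -9, "turn": 0.217, "fingers": 1}, {"x": 21.5, "y": -10.8, "z": -9, "turn": 0.217, "fingers": 1}]'

```text
time_s: 19.95
tool_pos: [0.518, 0.1711, 0.1709]
ee_rot: [0.735, 0.678, -0.001, -0.001]
force: [-0.3, 0.4, -0.2]
finger_gap: 0.0851
gripper_force: 0.0
```

Run:
```python
from h import *
for i in range(3):cap('wrist')
rows([(.4668,.2503,.043,1.4896)])
```

```text
row [ 7.41 -5.63 12.82] turn 0.005
now [0.5176 0.1721 0.1711] psi 1.4942 tilt [-4.0e-04 -2.6e-03 -1.0e+00] F [ 0.1 -1.2  0.1] gap 0.0856 gf 0.0 t 20.1 q6 [0.12 0.3  1.63 0.   1.21 0.19]
```

move_arm --targets '[{"x": 3.7, "y": -2.8, "z": 0, "turn": 0.005, "fingers": 1}, {"x": 7.4, "y": -5.6, "z": 1.5, "turn": 0.005, "fingers": 1}, {"x": 7.4, "y": -5.6, "z": 5.5, "turn": 0.005, "fingers": 1}, {"x": 7.4, "y": -5.6, "z": 9.5, "turn": 0.005, "fingers": 1}, {"x": 7.4, "y": -5.6, "z": 12.7, "turn": 0.005, "fingers": 1}, {"x": 7.4, "y": -5.6, "z": 12.7, "turn": 0.005, "fingers": 0}, {"x": 7.4, "y": -5.6, "z": 12.7, "turn": 0.005, "fingers": 0}, {"x": 7.4, "y": -5.6, "z": 12.7, "turn": 0.005, "fingers": 0}, {"x": 7.4, "y": -5.6, "z": 12.7, "turn": 0.005, "fingers": 0}, {"x": 7.4, "y": -5.6, "z": 10, "turn": 0.005, "fingers": 0}]'

```text
time_s: 21.1
tool_pos: [0.4681, 0.2475, 0.0706]
ee_rot: [0.737, 0.676, -0.002, -0.001]
force: [-0.1, -0.0, -0.5]
finger_gap: 0.0231
gripper_force: 58.6
```

Run:
```python
from h import *
for i in range(6):p=cap('wrist')
c,z=captop(p)
rows([(*place(-1,c),.12,1.707)])
```

```text
captop tool [1.380e-03 8.000e-05 1.227e-02] z -0.0256 2774 res 0.00017
row [-29.26  21.73  -4.75] turn -0.222
now [0.4704 0.2484 0.0724] psi 1.4849 tilt [ 5.0e-04  1.1e-03 -1.0e+00] F [-1.7  0.1  0.7] gap 0.0234 gf 59.7 t 21.4 q6 [0.28 0.39 1.78 0.   0.97 0.36]
```

move_arm --targets '[{"x": 0, "y": 0, "z": -4.5, "turn": 0, "fingers": 0}, {"x": -0.5, "y": 0.4, "z": -9, "turn": 0, "fingers": 0}, {"x": -4.2, "y": 3.1, "z": -10.5, "turn": -0.1, "fingers": 0}, {"x": -7.8, "y": 5.8, "z": -10.5, "turn": -0.222, "fingers": 0}, {"x": -11.5, "y": 8.5, "z": -10.5, "turn": -0.222, "fingers": 0}, {"x": -15.2, "y": 11.3, "z": -10.5, "turn": -0.222, "fingers": 0}, {"x": -18.9, "y": 14, "z": -10.5, "turn": -0.222, "fingers": 0}, {"x": -22.6, "y": 16.8, "z": -10.5, "turn": -0.222, "fingers": 0}, {"x": -26, "y": 19.3, "z": -10.5, "turn": -0.222, "fingers": 0}, {"x": -29.2, "y": 21.7, "z": -9.5, "turn": -0.222, "fingers": 0}]'

```text
time_s: 22.4
tool_pos: [0.6637, -0.064, 0.1679]
ee_rot: [0.658, 0.753, 0.001, 0.002]
force: [1.2, 0.2, -0.1]
finger_gap: 0.0234
gripper_force: 59.5
```

Run:
```python
from h import *
for i in range(7): p=cap('wrist')
c,z=captop(p)
rows([(*place(-1,c),.085,1.707)])
```

```text
captop tool [0.00137 0.00013 0.01232] z -0.0254 2740 res 0.00017
row [-0.17  0.03  8.2 ] turn 0.001
now [ 0.6611 -0.0602  0.167 ] psi 1.7079 tilt [ 2.e-04  1.e-04 -1.e+00] F [0.4 0.3 0.7] gap 0.0233 gf 59.5 t 22.75 q6 [-0.26  0.51  1.33  0.    1.31 -0.4 ]
```

move_arm --targets '[{"x": -0.17, "y": 0.03, "z": 2, "turn": 0, "fingers": 0}, {"x": -0.17, "y": 0.03, "z": 4, "turn": 0, "fingers": 0}, {"x": -0.17, "y": 0.03, "z": 4.4, "turn": 0, "fingers": 0}, {"x": -0.17, "y": 0.03, "z": 4.6, "turn": 0, "fingers": 0}, {"x": -0.17, "y": 0.03, "z": 5.2, "turn": 0, "fingers": 0}, {"x": -0.17, "y": 0.03, "z": 5.8, "turn": 0, "fingers": 0}, {"x": -0.17, "y": 0.03, "z": 6.4, "turn": 0, "fingers": 0}, {"x": -0.17, "y": 0.03, "z": 7, "turn": 0, "fingers": 0}, {"x": -0.17, "y": 0.03, "z": 7.6, "turn": 0, "fingers": 0}, {"x": -0.17, "y": 0.03, "z": 8.1, "turn": 0, "fingers": 0}]'

```text
time_s: 23.75
tool_pos: [0.6627, -0.0631, 0.0871]
ee_rot: [0.657, 0.754, 0.0, 0.001]
force: [-8.1, 1.6, 34.5]
finger_gap: 0.0231
gripper_force: 63.4
```

Run:
```python
from h import *
p=cap('wrist');c,z=captop(p)
rows([(*place(-1,c),.0828,1.707)])
rows([(.4730,.3259,.18,1.4896)])
```

```text
captop tool [1.350e-03 8.000e-05 1.228e-02] z -0.0259 2766 res 0.00018
row [ 0.14 -0.06  0.45] turn -0.0
now [ 0.6626 -0.0631  0.0873] psi 1.7068 tilt [-7.0e-04  1.6e-03 -1.0e+00] F [-1.1  1.9  8.3] gap 0.0232 gf 60.4 t 23.8 q6 [-0.26  0.58  1.41 -0.    1.15 -0.4 ]
row [ 41.1  -13.49  -9.32] turn 0.217
now [ 0.6626 -0.0631  0.0873] psi 1.7068 tilt [-7.0e-04  1.6e-03 -1.0e+00] F [-1.1  1.9  8.3] gap 0.0232 gf 60.4 t 23.8 q6 [-0.26  0.58  1.41 -0.    1.15 -0.4 ]
```

move_arm --targets '[{"x": 0.1, "y": 0, "z": -0.1, "turn": 0, "fingers": 0.5}, {"x": 0.1, "y": 0, "z": -0.2, "turn": 0, "fingers": 0.5}, {"x": 0.1, "y": 0, "z": -0.3, "turn": 0, "fingers": 0.5}, {"x": 0.1, "y": 0, "z": -4.5, "turn": 0, "fingers": 0.5}, {"x": 0.1, "y": 0, "z": -8.5, "turn": 0, "fingers": 0.5}, {"x": 4.4, "y": -1.4, "z": -9.5, "turn": 0.1, "fingers": 1}, {"x": 9, "y": -2.9, "z": -9.5, "turn": 0.217, "fingers": 1}, {"x": 13.6, "y": -4.4, "z": -9.5, "turn": 0.217, "fingers": 1}, {"x": 18.2, "y": -5.9, "z": -9.5, "turn": 0.217, "fingers": 1}, {"x": 22.8, "y": -7.4, "z": -9.5, "turn": 0.217, "fingers": 1}]'

```text
time_s: 24.8
tool_pos: [0.5565, 0.1543, 0.1807]
ee_rot: [0.735, 0.678, -0.0, -0.0]
force: [1.7, 0.4, 0.3]
finger_gap: 0.0856
gripper_force: 0.0
```

Run:
```python
from h import *
for i in range(3):cap('wrist')
rows([(.4730,.3259,.043,1.4896)])
```

```text
row [16.35 -9.57 13.79] turn 0.005
now [0.556  0.1556 0.1809] psi 1.4945 tilt [ 1.e-04 -7.e-04 -1.e+00] F [ 1.2 -0.2 -0.6] gap 0.0853 gf 0.0 t 24.95 q6 [0.08 0.35 1.54 0.   1.26 0.16]
```

move_arm --targets '[{"x": 4, "y": -2.4, "z": 0, "turn": 0.005, "fingers": 1}, {"x": 8, "y": -4.8, "z": 0, "turn": 0.005, "fingers": 1}, {"x": 12, "y": -7.2, "z": 0, "turn": 0.005, "fingers": 1}, {"x": 16.3, "y": -9.5, "z": 1, "turn": 0.005, "fingers": 1}, {"x": 16.3, "y": -9.5, "z": 5, "turn": 0.005, "fingers": 1}, {"x": 16.3, "y": -9.5, "z": 9.5, "turn": 0.005, "fingers": 1}, {"x": 16.3, "y": -9.5, "z": 13, "turn": 0.005, "fingers": 1}, {"x": 16.3, "y": -9.5, "z": 13.7, "turn": 0.005, "fingers": 1}, {"x": 16.3, "y": -9.5, "z": 13.7, "turn": 0.005, "fingers": 0}, {"x": 16.3, "y": -9.5, "z": 13.7, "turn": 0.005, "fingers": 0}]'

```text
time_s: 25.95
tool_pos: [0.4781, 0.3231, 0.0454]
ee_rot: [0.737, 0.676, 0.001, 0.001]
force: [-1.1, 0.7, 0.5]
finger_gap: 0.0588
gripper_force: 0.0
```

move_arm --targets '[{"x": 0, "y": 0, "z": 0, "turn": 0, "fingers": 0}, {"x": 0, "y": 0, "z": 0, "turn": 0, "fingers": 0}, {"x": 0, "y": 0, "z": 0, "turn": 0, "fingers": 0}, {"x": 0, "y": 0, "z": -3, "turn": 0, "fingers": 0}, {"x": 0, "y": 0, "z": -7, "turn": 0, "fingers": 0}, {"x": 0, "y": 0, "z": -11, "turn": 0, "fingers": 0}, {"x": 0, "y": 0, "z": -14, "turn": 0, "fingers": 0}, {"x": 0, "y": 0, "z": -14, "turn": 0, "fingers": 0}, {"x": 0, "y": 0, "z": -14, "turn": 0, "fingers": 0}, {"x": 0, "y": 0, "z": -14, "turn": 0, "fingers": 0}]'

```text
time_s: 26.95
tool_pos: [0.4754, 0.3228, 0.1829]
ee_rot: [0.737, 0.676, -0.001, -0.0]
force: [0.3, -0.1, 0.0]
finger_gap: 0.0233
gripper_force: 59.3
```

Run:
```python
from h import *
for i in range(2):p=cap('wrist')
c,z=captop(p)
rows([(*place(-2,c),.13,1.707)])
```

```text
captop tool [0.00205 0.00016 0.0123 ] z -0.0274 2845 res 0.00018
row [-40.07  22.65   5.23] turn -0.222
now [0.4754 0.3227 0.1824] psi 1.4847 tilt [-0.0013 -0.0025 -1.    ] F [ 0.1 -0.1 -1.1] gap 0.0231 gf 59.3 t 27.05 q6 [ 0.4   0.34  1.54 -0.    1.26  0.49]
```

move_arm --targets '[{"x": -4.1, "y": 2.3, "z": 0, "turn": -0.1, "fingers": 0}, {"x": -8.2, "y": 4.6, "z": 0, "turn": -0.222, "fingers": 0}, {"x": -12.3, "y": 6.9, "z": 0, "turn": -0.222, "fingers": 0}, {"x": -16.4, "y": 9.2, "z": 0, "turn": -0.222, "fingers": 0}, {"x": -20.5, "y": 11.5, "z": 0, "turn": -0.222, "fingers": 0}, {"x": -24.6, "y": 13.8, "z": 0, "turn": -0.222, "fingers": 0}, {"x": -28.7, "y": 16.2, "z": 0, "turn": -0.222, "fingers": 0}, {"x": -32.8, "y": 18.5, "z": 0, "turn": -0.222, "fingers": 0}, {"x": -36.9, "y": 20.8, "z": 0, "turn": -0.222, "fingers": 0}, {"x": -40, "y": 22.6, "z": 0, "turn": -0.222, "fingers": 0}]'

```text
time_s: 28.05
tool_pos: [0.6672, -0.0978, 0.182]
ee_rot: [0.658, 0.753, -0.001, -0.001]
force: [-0.6, 0.6, -0.5]
finger_gap: 0.0231
gripper_force: 59.3
```

Run:
```python
from h import *
for i in range(8): p=cap('wrist')
c,z=captop(p)
rows([(*place(-2,c),.084,1.707)])
```

```text
captop tool [0.00211 0.00019 0.01227] z -0.0272 2845 res 0.00018
row [-0.29 -0.05  9.95] turn 0.001
now [ 0.6665 -0.0933  0.1835] psi 1.7085 tilt [ 6.e-04 -8.e-04 -1.e+00] F [-0.1  1.  -0.4] gap 0.0232 gf 59.3 t 28.45 q6 [-0.3   0.51  1.28  0.    1.36 -0.44]
```

move_arm --targets '[{"x": -0.2, "y": -0.05, "z": 2, "turn": 0, "fingers": 0}, {"x": -0.2, "y": -0.05, "z": 4, "turn": 0, "fingers": 0}, {"x": -0.2, "y": -0.05, "z": 5.6, "turn": 0, "fingers": 0}, {"x": -0.2, "y": -0.05, "z": 5.8, "turn": 0, "fingers": 0}, {"x": -0.2, "y": -0.05, "z": 5.8, "turn": 0, "fingers": 0}, {"x": -0.2, "y": -0.05, "z": 5.8, "turn": 0, "fingers": 0}, {"x": -0.2, "y": -0.05, "z": 5.8, "turn": 0, "fingers": 0}, {"x": -0.2, "y": -0.05, "z": 5.8, "turn": 0, "fingers": 0}, {"x": -0.2, "y": -0.05, "z": 5.8, "turn": 0, "fingers": 0}, {"x": -0.2, "y": -0.05, "z": 5.8, "turn": 0, "fingers": 0}]'

```text
time_s: 29.45
tool_pos: [0.6669, -0.097, 0.1261]
ee_rot: [0.657, 0.753, 0.0, 0.0]
force: [0.2, 0.7, 0.3]
finger_gap: 0.0233
gripper_force: 59.3
```

Run:
```python
from h import *
p=cap('wrist')
c,z=captop(p)
rows([(*place(-2,c),.084,1.707)])
```

```text
captop tool [2.040e-03 7.000e-05 1.224e-02] z -0.027 2810 res 0.00022
row [ 0.09 -0.03  4.2 ] turn -0.0
now [ 0.6668 -0.097   0.126 ] psi 1.7067 tilt [-1.e-04  2.e-04 -1.e+00] F [-0.   0.3 -0.6] gap 0.0231 gf 59.3 t 29.5 q6 [-0.31  0.55  1.35  0.    1.24 -0.45]
```

move_arm --targets '[{"x": 0.1, "y": -0.03, "z": 0.3, "turn": 0, "fingers": 0}, {"x": 0.1, "y": -0.03, "z": 0.7, "turn": 0, "fingers": 0}, {"x": 0.1, "y": -0.03, "z": 1.2, "turn": 0, "fingers": 0}, {"x": 0.1, "y": -0.03, "z": 1.7, "turn": 0, "fingers": 0}, {"x": 0.1, "y": -0.03, "z": 2.3, "turn": 0, "fingers": 0}, {"x": 0.1, "y": -0.03, "z": 2.9, "turn": 0, "fingers": 0}, {"x": 0.1, "y": -0.03, "z": 3.5, "turn": 0, "fingers": 0}, {"x": 0.1, "y": -0.03, "z": 4.1, "turn": 0, "fingers": 0}, {"x": 0.1, "y": -0.03, "z": 4.15, "turn": 0, "fingers": 0}, {"x": 0.1, "y": -0.03, "z": 4.15, "turn": 0, "fingers": 0}]'

```text
time_s: 30.5
tool_pos: [0.667, -0.0961, 0.0856]
ee_rot: [0.657, 0.754, 0.0, 0.001]
force: [0.1, 0.0, 8.2]
finger_gap: 0.0231
gripper_force: 60.2
```

Run:
```python
from h import *
p=cap('wrist');c,z=captop(p)
rows([(*place(-2,c),.0828,1.707)])
```

```text
captop tool [-0.00144  0.00015  0.01548] z -0.0273 3068 res 0.00074
row [ 0.36 -0.06  0.29] turn -0.0
now [ 0.667  -0.0962  0.0857] psi 1.7069 tilt [-9.0e-04  1.8e-03 -1.0e+00] F [0.1 0.7 8.8] gap 0.0229 gf 60.2 t 30.55 q6 [-0.31  0.59  1.39 -0.    1.16 -0.44]
```

move_arm --targets '[{"x": 0.05, "y": 0, "z": -0.1, "turn": 0, "fingers": 0.5}, {"x": 0.05, "y": 0, "z": -0.2, "turn": 0, "fingers": 0.5}, {"x": 0.05, "y": 0, "z": -0.3, "turn": 0, "fingers": 0.5}, {"x": 0.05, "y": 0, "z": -4.5, "turn": 0, "fingers": 0.5}, {"x": 0.05, "y": 0, "z": -9, "turn": 0, "fingers": 0.5}, {"x": 0.05, "y": 0, "z": -13.5, "turn": 0, "fingers": 1}, {"x": -1.8, "y": -4, "z": -16, "turn": 0.1, "fingers": 1}, {"x": -3, "y": -8.5, "z": -16.5, "turn": 0.217, "fingers": 1}, {"x": -4.4, "y": -13, "z": -16.5, "turn": 0.217, "fingers": 1}, {"x": -5.7, "y": -17.5, "z": -16.5, "turn": 0.217, "fingers": 1}]'

```text
time_s: 31.55
tool_pos: [0.4988, -0.1765, 0.2492]
ee_rot: [0.735, 0.678, -0.0, -0.0]
force: [-0.1, -2.0, -0.3]
finger_gap: 0.0857
gripper_force: 0.0
```

move_arm --targets '[{"x": -1, "y": -4.5, "z": 0, "turn": 0, "fingers": 1}, {"x": -0.7, "y": -6.3, "z": 0, "turn": 0, "fingers": 1}, {"x": -0.7, "y": -6.3, "z": 0, "turn": 0, "fingers": 1}, {"x": -0.7, "y": -6.3, "z": 0, "turn": 0, "fingers": 1}, {"x": -0.7, "y": -6.3, "z": 0, "turn": 0, "fingers": 1}, {"x": -0.7, "y": -6.3, "z": 0, "turn": 0, "fingers": 1}, {"x": -0.7, "y": -6.3, "z": 0, "turn": 0, "fingers": 1}, {"x": -0.7, "y": -6.3, "z": 0, "turn": 0, "fingers": 1}, {"x": -0.7, "y": -6.3, "z": 0, "turn": 0, "fingers": 1}, {"x": -0.7, "y": -6.3, "z": 0, "turn": 0, "fingers": 1}]'

```text
time_s: 32.55
tool_pos: [0.4375, -0.178, 0.2492]
ee_rot: [0.735, 0.678, -0.0, -0.0]
force: [0.4, 1.1, 0.3]
finger_gap: 0.0855
gripper_force: 0.0
```

Run:
```python
from h import *
rows([])
p=cap('wrist');save('w4',p['color']);C=cloud(p);np.save('w4.npy',C);np.save('w4c.npy',p['color'])
def rect(m,t):
  n,l,s,c=cv2.connectedComponentsWithStats(m.astype('u1'))
  for i in range(1,n):
    if s[i,4]>80: P=C[l==i];print(t,np.round(c[i]),s[i,4],np.median(P[:,2]).round(4),cv2.minAreaRect(P[:,:2].astype('f4')))
b=(abs(C[...,0]-.443)<.1)&(abs(C[...,1]+.225)<.2)
rect(b&(abs(C[...,2]-.005)<.003),'bar');rect(b&(C[...,2]>.028)&(C[...,2]<.05),'grip')
p=cap('top');save('t2',p['color'][190:260,270:430]);C=cloud(p)
m=(C[...,2]>.10)&(C[...,2]<.125)&(abs(C[...,0]-.657)<.05)&(abs(C[...,1]+.027)<.09)
rect(m,'caps')
```

```text
now [ 0.4375 -0.178   0.2492] psi 1.49 tilt [ 1.e-04 -1.e-04 -1.e+00] F [0.4 1.1 0.3] gap 0.0855 gf 0.0 t 32.55 q6 [-0.62  0.1   1.68 -0.    1.36 -0.54]
bar [343. 197.] 7759 0.0049 ((0.46884685754776, -0.20237968862056732), (0.268425852060318, 0.040126733481884), 86.99376678466797)
grip [345. 226.] 686 0.0344 ((0.46876421570777893, -0.20193663239479065), (0.059569258242845535, 0.011679674498736858), 87.37333679199219)
caps [374. 210.] 89 0.1126 ((0.6641128659248352, -0.09083157777786255), (0.02250254712998867, 0.022892674431204796), 46.94892120361328)
caps [360. 211.] 91 0.1127 ((0.6600728631019592, -0.0581391267478466), (0.022088704630732536, 0.023761248216032982), 43.658626556396484)
caps [346. 213.] 89 0.1127 ((0.6557580828666687, -0.024004163220524788), (0.02351543866097927, 0.02256765589118004), 63.24971008300781)
caps [318. 216.] 87 0.1122 ((0.6484358310699463, 0.044035688042640686), (0.024373281747102737, 0.021569646894931793), 0.25093838572502136)
caps [332. 215.] 93 0.1126 ((0.6506929993629456, 0.009417075663805008), (0.023788297548890114, 0.023449905216693878), 58.882652282714844)
```

View pics/w4.png

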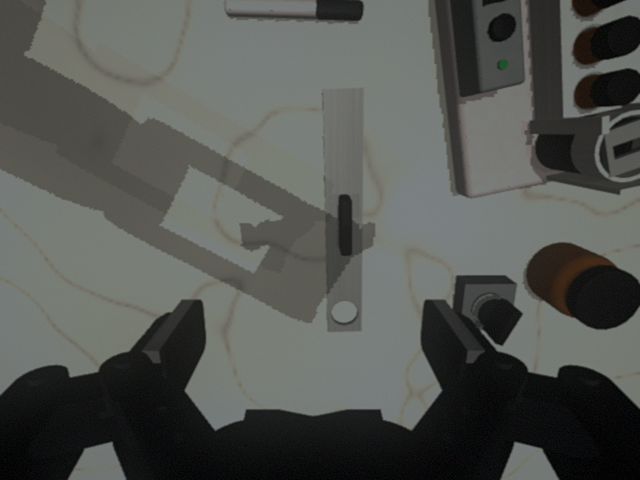

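move_arm --targets '[{"x": -1, "y": 1.6, "z": 4, "turn": -0.028, "fingers": 1}, {"x": -2.1, "y": 3.3, "z": 8, "turn": -0.028, "fingers": 1}, {"x": -2.1, "y": 3.3, "z": 12, "turn": -0.028, "fingers": 1}, {"x": -2.1, "y": 3.3, "z": 16, "turn": -0.028, "fingers": 1}, {"x": -2.1, "y": 3.3, "z": 19, "turn": -0.028, "fingers": 1}, {"x": -2.1, "y": 3.3, "z": 21.5, "turn": -0.028, "fingers": 1}, {"x": -2.1, "y": 3.3, "z": 23, "turn": -0.028, "fingers": 1}, {"x": -2.1, "y": 3.3, "z": 23.8, "turn": -0.028, "fingers": 1}, {"x": -2.1, "y": 3.3, "z": 23.8, "turn": -0.028, "fingers": 1}, {"x": -2.1, "y": 3.3, "z": 23.8, "turn": -0.028, "fingers": 1}]'

```text
time_s: 33.65
tool_pos: [0.4691, -0.202, 0.012]
ee_rot: [0.726, 0.688, 0.0, 0.001]
force: [0.3, -0.7, 0.5]
finger_gap: 0.0855
gripper_force: 0.0
```

Run:
```python
from h import *
rows([(.4688,-.2022,.011,1.518)])
```

```text
row [-0.02 -0.02  0.1 ] turn -0.0
now [ 0.4691 -0.202   0.012 ] psi 1.5178 tilt [-6.e-04  9.e-04 -1.e+00] F [ 0.3 -0.7  0.5] gap 0.0855 gf 0.0 t 33.65 q6 [-0.63  0.45  1.88  0.    0.81 -0.57]
```

Close and lift.

move_arm --targets '[{"x": 0, "y": 0, "z": 0, "turn": 0, "fingers": 0}, {"x": 0, "y": 0, "z": 0, "turn": 0, "fingers": 0}, {"x": 0, "y": 0, "z": 0, "turn": 0, "fingers": 0}, {"x": 0, "y": 0, "z": 0, "turn": 0, "fingers": 0}, {"x": 0, "y": 0, "z": 0, "turn": 0, "fingers": 0}, {"x": 0, "y": 0, "z": -3, "turn": 0, "fingers": 0}, {"x": 0, "y": 0, "z": -7, "turn": 0, "fingers": 0}, {"x": 0, "y": 0, "z": -12, "turn": 0, "fingers": 0}, {"x": 0, "y": 0, "z": -17, "turn": 0, "fingers": 0}, {"x": 0, "y": 0, "z": -18, "turn": 0, "fingers": 0}]'

```text
time_s: 34.65
tool_pos: [0.4711, -0.2033, 0.1971]
ee_rot: [0.726, 0.688, 0.001, 0.005]
force: [0.4, 0.1, -3.7]
finger_gap: 0.0112
gripper_force: 63.5
```

Run:
```python
from h import *
for i in range(5):p=cap('wrist')
save('w5',p['color']);C,m=held(p,-.04,.03,.2)
m=(C[...,2]<.025)&(C[...,2]>-.005)&(abs(C[...,1])<.05)&(abs(C[...,0])<.2)
n,l,s,c=cv2.connectedComponentsWithStats(m.astype('u1'))
for i in range(1,n):
    if s[i,4]>300: P=C[l==i];print(np.round(c[i]),s[i,4],np.median(P,axis=0).round(4),P.min(0).round(4),P.max(0).round(4),np.polyfit(P[:,0],P[:,2],1).round(4),cv2.minAreaRect(P[:,:2].astype('f4')))
rows([(*WC,.19,1.707)])
```

```text
[312. 133.] 28142 [0.0716 0.0002 0.0068] [ 0.     -0.0202 -0.005 ] [0.1162 0.0202 0.0097] [0.003  0.0065] ((0.058122094720602036, -6.554648280143738e-06), (0.11619763821363449, 0.04033787176012993), 0.01528183463960886)
[312. 402.] 838 [-0.056  -0.0003  0.0068] [-0.0631 -0.011   0.005 ] [-0.0415  0.011   0.0084] [-0.0105  0.0063] ((-0.05237877368927002, -0.00014111772179603577), (0.022072944790124893, 0.021454164758324623), 88.85645294189453)
row [18.36 18.05 -0.16] turn -0.189
now [ 0.467  -0.2006  0.1887] psi 1.5177 tilt [ 0.0028 -0.0043 -1.    ] F [-1.9  0.1 -4. ] gap 0.0106 gf 63.5 t 34.9 q6 [-0.63  0.22  1.69  0.    1.23 -0.57]
```

View pics/w5.png

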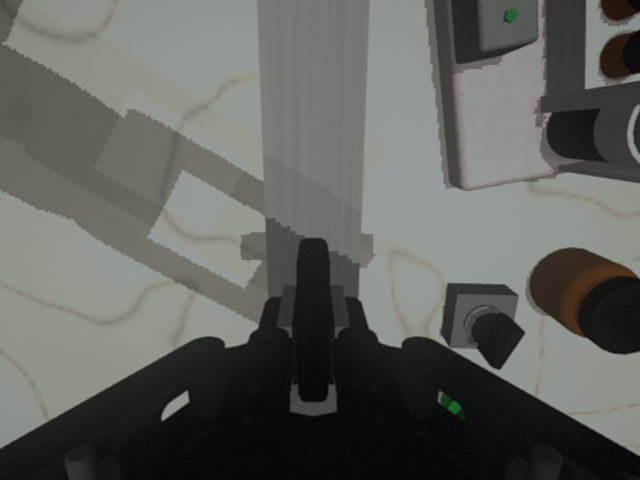

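move_arm --targets '[{"x": 3.1, "y": 3, "z": 0, "turn": -0.05, "fingers": 0}, {"x": 6.2, "y": 6, "z": 0, "turn": -0.1, "fingers": 0}, {"x": 9.3, "y": 9, "z": 0, "turn": -0.15, "fingers": 0}, {"x": 12.4, "y": 12, "z": 0, "turn": -0.189, "fingers": 0}, {"x": 15.5, "y": 15, "z": 0, "turn": -0.189, "fingers": 0}, {"x": 17.5, "y": 17, "z": 0, "turn": -0.189, "fingers": 0}, {"x": 18.4, "y": 17.9, "z": 1, "turn": -0.189, "fingers": 0}, {"x": 18.4, "y": 17.9, "z": 2, "turn": -0.189, "fingers": 0}, {"x": 18.4, "y": 17.9, "z": 2, "turn": -0.189, "fingers": 0}, {"x": 18.4, "y": 17.9, "z": 2, "turn": -0.189, "fingers": 0}]'

```text
time_s: 35.9
tool_pos: [0.6554, -0.0285, 0.1697]
ee_rot: [0.658, 0.753, -0.001, -0.001]
force: [0.4, 0.4, -3.0]
finger_gap: 0.0105
gripper_force: 63.3
```

move_arm --targets '[{"x": 0, "y": 0, "z": 0, "turn": 0, "fingers": 0}, {"x": 0, "y": 0, "z": 0, "turn": 0, "fingers": 0}, {"x": 0, "y": 0, "z": 0, "turn": 0, "fingers": 0}, {"x": 0, "y": 0, "z": 0, "turn": 0, "fingers": 0}, {"x": 0, "y": 0, "z": 0, "turn": 0, "fingers": 0}, {"x": 0, "y": 0, "z": 0, "turn": 0, "fingers": 0}, {"x": 0, "y": 0, "z": 0, "turn": 0, "fingers": 0}, {"x": 0, "y": 0, "z": 0, "turn": 0, "fingers": 0}, {"x": 0, "y": 0, "z": 0, "turn": 0, "fingers": 0}, {"x": 0, "y": 0, "z": 0, "turn": 0, "fingers": 0}]'

```text
time_s: 36.9
tool_pos: [0.657, -0.0273, 0.1713]
ee_rot: [0.657, 0.754, -0.0, -0.0]
force: [-1.5, 0.1, -4.4]
finger_gap: 0.0106
gripper_force: 63.4
```

Run:
```python
from h import *
rows([(*WC,.130,1.707)])
```

```text
row [0.05 0.01 4.13] turn -0.0
now [ 0.657  -0.0273  0.1713] psi 1.7069 tilt [ 0. -0. -1.] F [-1.5  0.1 -4.4] gap 0.0106 gf 63.4 t 36.9 q6 [-0.21  0.49  1.34  0.    1.31 -0.35]
```

move_arm --targets '[{"x": 0.05, "y": 0.01, "z": 0.6, "turn": 0, "fingers": 0}, {"x": 0.05, "y": 0.01, "z": 1.2, "turn": 0, "fingers": 0}, {"x": 0.05, "y": 0.01, "z": 1.8, "turn": 0, "fingers": 0}, {"x": 0.05, "y": 0.01, "z": 2.3, "turn": 0, "fingers": 0}, {"x": 0.05, "y": 0.01, "z": 2.8, "turn": 0, "fingers": 0}, {"x": 0.05, "y": 0.01, "z": 3.2, "turn": 0, "fingers": 0}, {"x": 0.05, "y": 0.01, "z": 3.6, "turn": 0, "fingers": 0}, {"x": 0.05, "y": 0.01, "z": 3.9, "turn": 0, "fingers": 0}, {"x": 0.05, "y": 0.01, "z": 4.1, "turn": 0, "fingers": 0}, {"x": 0.05, "y": 0.01, "z": 4.1, "turn": 0, "fingers": 0}]'

```text
time_s: 37.9
tool_pos: [0.6571, -0.0269, 0.1302]
ee_rot: [0.657, 0.753, -0.0, -0.0]
force: [-0.8, -0.6, -2.6]
finger_gap: 0.0107
gripper_force: 63.6
```

Run:
```python
from h import *
rows([(*WC,.130,1.707)])
```

```text
row [ 0.01 -0.    0.02] turn -0.0
now [ 0.6571 -0.0269  0.1302] psi 1.7067 tilt [ 0. -0. -1.] F [-0.8 -0.6 -2.6] gap 0.0107 gf 63.6 t 37.9 q6 [-0.21  0.52  1.39 -0.    1.23 -0.35]
```

move_arm --targets '[{"x": 0, "y": 0, "z": 0, "turn": 0, "fingers": 0.6}, {"x": 0, "y": 0, "z": 0, "turn": 0, "fingers": 0.6}, {"x": 0, "y": 0, "z": 0, "turn": 0, "fingers": 0.6}, {"x": 0, "y": 0, "z": -2, "turn": 0, "fingers": 0.6}, {"x": 0, "y": 0, "z": -6, "turn": 0, "fingers": 0.6}, {"x": -3, "y": 0, "z": -9, "turn": 0, "fingers": 1}, {"x": -6, "y": 0, "z": -11, "turn": 0, "fingers": 1}, {"x": -8, "y": 0, "z": -12, "turn": 0, "fingers": 1}, {"x": -8, "y": 0, "z": -12, "turn": 0, "fingers": 1}, {"x": -8, "y": 0, "z": -12, "turn": 0, "fingers": 1}]'

```text
time_s: 38.9
tool_pos: [0.6678, -0.1062, 0.2504]
ee_rot: [0.658, 0.753, 0.0, -0.0]
force: [0.1, 0.5, -0.0]
finger_gap: 0.0853
gripper_force: 0.0
```

move_arm --targets '[{"x": 0, "y": 0, "z": 0, "turn": 0, "fingers": 1}, {"x": 0, "y": 0, "z": 0, "turn": 0, "fingers": 1}, {"x": 0, "y": 0, "z": 0, "turn": 0, "fingers": 1}, {"x": 0, "y": 0, "z": 0, "turn": 0, "fingers": 1}, {"x": 0, "y": 0, "z": 0, "turn": 0, "fingers": 1}, {"x": 0, "y": 0, "z": 0, "turn": 0, "fingers": 1}, {"x": 0, "y": 0, "z": 0, "turn": 0, "fingers": 1}, {"x": 0, "y": 0, "z": 0, "turn": 0, "fingers": 1}, {"x": 0, "y": 0, "z": 0, "turn": 0, "fingers": 1}, {"x": 0, "y": 0, "z": 0, "turn": 0, "fingers": 1}]'

```text
time_s: 39.9
tool_pos: [0.6679, -0.1062, 0.2503]
ee_rot: [0.657, 0.753, -0.0, 0.0]
force: [0.0, -0.7, -0.5]
finger_gap: 0.0857
gripper_force: 0.0
```

Run:
```python
from h import *
p=cap('wrist');C=cloud(p);np.save('w6.npy',C);np.save('w6c.npy',p['color'])
# bar top plane
m=(abs(C[...,2]-.123)<.004)&(abs(C[...,0]-.66)<.06)&(abs(C[...,1]+.03)<.16)
n,l,s,c=cv2.connectedComponentsWithStats(m.astype('u1'));i=1+s[1:,4].argmax();P=C[l==i]
A=np.c_[P[:,:2],np.ones(len(P))];print('plane',np.linalg.lstsq(A,P[:,2],rcond=None)[0],np.median(P[:,2]),cv2.minAreaRect(P[:,:2].astype('f4')))
t=np.array([.6720,-.1358]);u,v=pix(p,[*t,.118]);print(u,v)
save('w6',cv2.resize(p['color'][int(v)-50:int(v)+50,int(u)-65:int(u)+65],None,fx=6,fy=6,interpolation=cv2.INTER_CUBIC))
D=C[...,:2]-t;r=np.hypot(D[...,0],D[...,1])
s=(r<.019);print(np.histogram(C[s][:,2],12))
# hole circle
mm=(l==i)&(r<.021);pts=[]
th=np.arctan2(D[...,1],D[...,0])
for b in np.linspace(-np.pi,np.pi,37)[:-1]:
    q=mm&(th>=b)&(th<b+np.pi/18)
    if q.sum(): pts.append(C.reshape(-1,3)[np.argmin(np.where(q,r,9)),:2])
Q=np.array(pts);x=np.linalg.lstsq(np.c_[2*Q,np.ones(len(Q))],(Q**2).sum(1),rcond=None)[0];print('hole',x[:2],np.sqrt(x[2]+x[:2]@x[:2]),len(Q))
rows([])
```

```text
plane [0.00098397 0.00027766 0.12228532] 0.12291088269481457 ((0.6617776155471802, -0.060988977551460266), (0.040178656578063965, 0.21405398845672607), 7.805294990539551)
312.59811688618527 263.93477647909856
(array([195,  11,  10,  16,  10,  12,  19,  36,  88, 668, 118, 546]), array([0.08950989, 0.09244179, 0.09537369, 0.0983056 , 0.1012375 ,
       0.1041694 , 0.1071013 , 0.1100332 , 0.1129651 , 0.11589701,
       0.11882891, 0.12176081, 0.12469271]))
hole [ 0.67202877 -0.1362703 ] 0.015368040578334517 36
now [ 0.6679 -0.1062  0.2503] psi 1.7067 tilt [ 0. -0. -1.] F [ 0.6 -0.1 -0.3] gap 0.0854 gf 0.0 t 39.95 q6 [-0.32  0.48  1.16 -0.    1.5  -0.46]
```

View pics/w6.png

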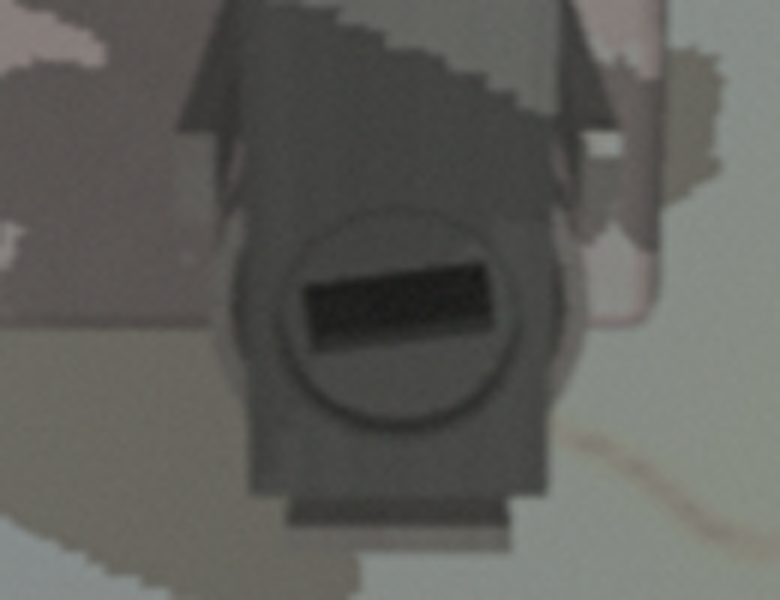

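Run:
```python
from h import *
C=np.load('w6.npy');t=np.array([.6720,-.1360])
D=C[...,:2]-t;r=np.hypot(D[...,0],D[...,1])
g=np.load('w6c.npy').mean(-1)
# pixels not at top plane within hole = slot; boundary = neighbouring plane points
pl=(abs(C[...,2]-.1168)<.0012)&(r<.0145)
nonpl=(~pl)&(r<.0148)&(C[...,2]<.1155)
k=np.ones((3,3),'u1');edge=pl&(cv2.dilate(nonpl.astype('u1'),k)>0)
n,l,s,c=cv2.connectedComponentsWithStats(nonpl.astype('u1'));print(s[1:],c[1:])
E=C[edge];rc=cv2.minAreaRect(E[:,:2].astype('f4'));print(len(E),rc,np.median(E[:,2]))
# rectangle fit
def f(p):
    d=E[:,:2]-p[:2];c,s_=np.cos(p[2]),np.sin(p[2]);a=np.abs(d@[c,s_]);b=np.abs(d@[-s_,c])
    q=np.c_[a-p[3],b-p[4]];o=np.maximum(q,0);return np.hypot(*o.T)+np.minimum(q.max(1),0)
R_=least_squares(f,[*t,.22,.0125,.005],loss='soft_l1',f_scale=.0003);print(R_.x,np.abs(R_.fun).mean())
```

```text
[[313 249   1   1   1]
 [318 251   1   1   1]
 [298 255   1   1   1]
 [297 256  32  16 340]
 [307 274   1   1   1]
 [313 277   1   2   2]
 [310 278   1   1   1]
 [321 278   1   1   1]] [[313.         249.        ]
 [318.         251.        ]
 [298.         255.        ]
 [312.40588235 263.46470588]
 [307.         274.        ]
 [313.         277.5       ]
 [310.         278.        ]
 [321.         278.        ]]
152 ((0.671643853187561, -0.13562552630901337), (0.025668475776910782, 0.026937682181596756), 63.48765563964844) 0.11688046000126462
[ 0.67201325 -0.13594273  0.26868093  0.01288766  0.00583471] 0.0018780629511914778
```

Run:
```python
from h import *
C=np.load('w6.npy');t=np.array([.6720,-.1360])
D=C[...,:2]-t;r=np.hypot(D[...,0],D[...,1])
pl=(abs(C[...,2]-.1168)<.0015)&(r<.0152)
non=((~pl)&(r<.0148)&(C[...,2]<.1155)).astype('u1')
n,l,s,c=cv2.connectedComponentsWithStats(non);i=1+s[1:,4].argmax()
edge=pl&(cv2.dilate((l==i).astype('u1'),np.ones((3,3),'u1'))>0);E=C[edge]
def f(p):
    d=E[:,:2]-p[:2];c,s_=np.cos(p[2]),np.sin(p[2]);a=np.abs(d@[c,s_]);b=np.abs(d@[-s_,c])
    q=np.c_[a-p[3],b-p[4]];o=np.maximum(q,0);return np.hypot(*o.T)+np.minimum(q.max(1),0)
for a in(.15,.25,.35):
  R_=least_squares(f,[*t,a,.0125,.005],loss='soft_l1',f_scale=.0003);print(R_.x.round(5),R_.cost,np.abs(R_.fun).mean(),len(E))
rows([(.60,-.285,.24,1.4)])
```

```text
[ 0.67195 -0.13584  0.25841  0.01288  0.00537] 4.321990637702862e-06 0.0002739438490313473 106
[ 0.67195 -0.13584  0.25841  0.01288  0.00537] 4.321990637688552e-06 0.00027394385031534533 106
[ 0.67195 -0.13584  0.25841  0.01288  0.00537] 4.321990637789505e-06 0.0002739438440374778 106
row [-16.8   -9.15   1.03] turn 0.307
now [ 0.6679 -0.1062  0.2503] psi 1.7067 tilt [ 0. -0. -1.] F [ 0.6 -0.1 -0.3] gap 0.0854 gf 0.0 t 39.95 q6 [-0.32  0.48  1.16 -0.    1.5  -0.46]
```

move_arm --targets '[{"x": -3.5, "y": -1.6, "z": 1, "turn": 0.1, "fingers": 1}, {"x": -7, "y": -3.2, "z": 1, "turn": 0.2, "fingers": 1}, {"x": -10.5, "y": -4.8, "z": 1, "turn": 0.3, "fingers": 1}, {"x": -14, "y": -6.4, "z": 1, "turn": 0.3, "fingers": 1}, {"x": -16.8, "y": -7.6, "z": 1, "turn": 0.3, "fingers": 1}, {"x": -16.8, "y": -7.6, "z": 1, "turn": 0.3, "fingers": 1}, {"x": -16.8, "y": -7.6, "z": 1, "turn": 0.3, "fingers": 1}, {"x": -16.8, "y": -7.6, "z": 1, "turn": 0.3, "fingers": 1}, {"x": -16.8, "y": -7.6, "z": 1, "turn": 0.3, "fingers": 1}, {"x": -16.8, "y": -7.6, "z": 1, "turn": 0.3, "fingers": 1}]'

```text
time_s: 40.95
tool_pos: [0.6158, -0.2816, 0.2405]
ee_rot: [0.762, 0.647, 0.0, 0.0]
force: [-0.4, 0.2, 0.5]
finger_gap: 0.0854
gripper_force: 0.0
```

Run:
```python
from h import *
p=cap('wrist');C=cloud(p);np.save('w7.npy',C)
print([(np.round(o['at'],4).tolist(),round(o['score'],2),np.round(pix(p,o['at'])).tolist()) for o in nets.spot_in('stud',p)])
u,v=map(int,pix(p,[.618,-.302,.07]));v=min(max(v,100),380)
save('w7',cv2.resize(p['color'][v-100:v+100,u-130:u+130],None,fx=3,fy=3,interpolation=cv2.INTER_CUBIC))
b=(abs(C[...,0]-.618)<.05)&(abs(C[...,1]+.302)<.05)
print(np.histogram(C[b][:,2],bins=np.arange(-.005,.1,.005)))
for lo,hi in((.02,.028),(.068,.08)):
  m=b&(C[...,2]>lo)&(C[...,2]<hi);P=C[m];print(m.sum(),np.median(P[:,2]),cv2.minAreaRect(P[:,:2].astype('f4')))
rows([])
```

```text
[([0.6225, -0.305, 0.0441], 0.84, [323.0, 233.0]), ([0.6062, -0.3902, 0.0411], 0.8, [320.0, 313.0])]
(array([4833,  376,   51,   46,   49, 1120,  878,    0,  169,  297,   31,
         31,   34,   36,  224,  269,    0,    0,    0,    0]), array([-0.005,  0.   ,  0.005,  0.01 ,  0.015,  0.02 ,  0.025,  0.03 ,
        0.035,  0.04 ,  0.045,  0.05 ,  0.055,  0.06 ,  0.065,  0.07 ,
        0.075,  0.08 ,  0.085,  0.09 ,  0.095]))
1946 0.02483637407698716 ((0.6196101307868958, -0.3072309195995331), (0.056314315646886826, 0.05597193166613579), 85.42710876464844)
468 0.07014959895759801 ((0.6198983788490295, -0.3068894147872925), (0.039519794285297394, 0.010051129385828972), 63.12522888183594)
now [ 0.6157 -0.282   0.2404] psi 1.4081 tilt [ 0.e+00  1.e-04 -1.e+00] F [0.  0.8 0.2] gap 0.0854 gf 0.0 t 41.05 q6 [-0.59  0.49  1.18  0.    1.48 -0.43]
```

View pics/w7.png

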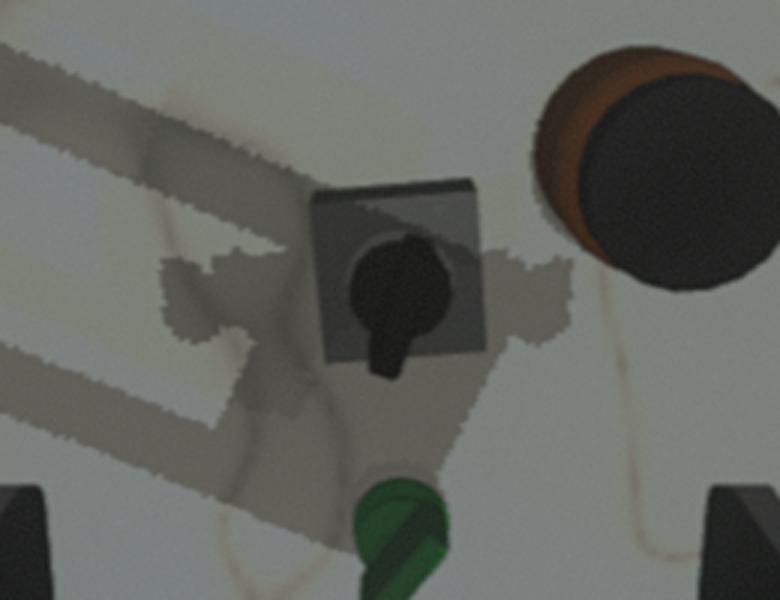

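move_arm --targets '[{"x": -1.2, "y": 0.4, "z": 3.5, "turn": 0.1, "fingers": 0.7}, {"x": -2.4, "y": 0.8, "z": 7, "turn": 0.2, "fingers": 0.7}, {"x": -2.4, "y": 0.8, "z": 10, "turn": 0.306, "fingers": 0.7}, {"x": -2.4, "y": 0.8, "z": 13, "turn": 0.306, "fingers": 0.7}, {"x": -2.4, "y": 0.8, "z": 15.5, "turn": 0.306, "fingers": 0.7}, {"x": -2.4, "y": 0.8, "z": 17.5, "turn": 0.306, "fingers": 0.7}, {"x": -2.4, "y": 0.8, "z": 18.8, "turn": 0.306, "fingers": 0.7}, {"x": -2.4, "y": 0.8, "z": 19.5, "turn": 0.306, "fingers": 0.7}, {"x": -2.4, "y": 0.8, "z": 19.5, "turn": 0.306, "fingers": 0.7}, {"x": -2.4, "y": 0.8, "z": 19.5, "turn": 0.306, "fingers": 0.7}]'

```text
time_s: 42.05
tool_pos: [0.62, -0.3082, 0.0464]
ee_rot: [0.852, 0.523, 0.0, 0.001]
force: [-0.2, 0.9, 0.9]
finger_gap: 0.0598
gripper_force: 0.0
```

Run:
```python
from h import *
rows([(.6199,-.3069,.045,1.1018)])
```

```text
row [ 0.11 -0.07  0.13] turn -0.001
now [ 0.62   -0.3082  0.0464] psi 1.1009 tilt [-3.0e-04  1.7e-03 -1.0e+00] F [-0.2  0.9  0.9] gap 0.0598 gf 0.0 t 42.05 q6 [-0.62  0.66  1.37  0.    1.11 -0.15]
```

move_arm --targets '[{"x": 0.05, "y": -0.05, "z": 0, "turn": 0, "fingers": 0.7}, {"x": 0.05, "y": -0.05, "z": 0, "turn": 0, "fingers": 0}, {"x": 0.05, "y": -0.05, "z": 0, "turn": 0, "fingers": 0}, {"x": 0.05, "y": -0.05, "z": 0, "turn": 0, "fingers": 0}, {"x": 0.05, "y": -0.05, "z": 0, "turn": 0, "fingers": 0}, {"x": 0.05, "y": -0.05, "z": -2, "turn": 0, "fingers": 0}, {"x": 0.05, "y": -0.05, "z": -6, "turn": 0, "fingers": 0}, {"x": 0.05, "y": -0.05, "z": -11, "turn": 0, "fingers": 0}, {"x": 0.05, "y": -0.05, "z": -14, "turn": 0, "fingers": 0}, {"x": 0.05, "y": -0.05, "z": -14, "turn": 0, "fingers": 0}]'

```text
time_s: 43.05
tool_pos: [0.6217, -0.3089, 0.1919]
ee_rot: [0.852, 0.523, 0.002, 0.005]
force: [0.4, -0.8, -1.0]
finger_gap: 0.0092
gripper_force: 61.8
```

Run:
```python
from h import *
for i in range(4):p=cap('wrist')
save('w8',p['color'][180:,120:520])
C,m=held(p,-.045,.03,.03)
for lo,hi in((-.035,-.02),(-.008,.006)):
  q=m&(C[...,2]>lo)&(C[...,2]<hi);P=C[q];print(len(P),np.median(P,axis=0).round(4),P.min(0).round(4),P.max(0).round(4))
# grip top: narrow black strip
q=m&(abs(C[...,1])<.0035)&(C[...,2]<-.018);P=C[q];h,e=np.histogram(P[:,2],30);z=e[h.argmax()];P=P[abs(P[:,2]-z)<.002];print('grip top',z,P[:,0].min(),P[:,0].max(),len(P))
rows([(.67195,-.13584,.167,.2584)])
```

```text
3864 [ 0.0071 -0.0001 -0.0245] [-0.0198 -0.0181 -0.035 ] [ 0.0203  0.0181 -0.02  ]
1042 [0.0108 0.0003 0.0047] [ 0.0018 -0.0169 -0.008 ] [0.0205 0.0174 0.006 ]
grip top -0.024621206171487893 -0.019816606935741457 0.020159974081607877 1886
row [17.65 -2.93  1.64] turn 0.842
now [ 0.6181 -0.3065  0.1832] psi 1.1007 tilt [ 5.0e-04 -3.7e-03 -1.0e+00] F [ 0.1  0.9 -1.9] gap 0.0089 gf 61.8 t 43.25 q6 [-0.62  0.54  1.22 -0.    1.38 -0.15]
```

View pics/w8.png

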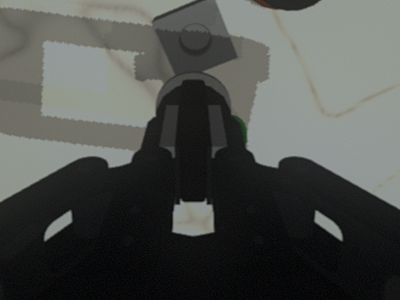

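move_arm --targets '[{"x": 3, "y": -0.5, "z": 0, "turn": 0.14, "fingers": 0}, {"x": 6, "y": -1, "z": 0, "turn": 0.28, "fingers": 0}, {"x": 9, "y": -1.6, "z": 0, "turn": 0.42, "fingers": 0}, {"x": 12, "y": -2.1, "z": 0, "turn": 0.56, "fingers": 0}, {"x": 15, "y": -2.6, "z": 0, "turn": 0.7, "fingers": 0}, {"x": 17.6, "y": -3.1, "z": 0, "turn": 0.842, "fingers": 0}, {"x": 17.6, "y": -3.1, "z": 1, "turn": 0.842, "fingers": 0}, {"x": 17.6, "y": -3.1, "z": 1.7, "turn": 0.842, "fingers": 0}, {"x": 17.6, "y": -3.1, "z": 1.7, "turn": 0.842, "fingers": 0}, {"x": 17.6, "y": -3.1, "z": 1.7, "turn": 0.842, "fingers": 0}]'

```text
time_s: 44.25
tool_pos: [0.6705, -0.1373, 0.1671]
ee_rot: [0.992, 0.129, -0.001, -0.0]
force: [-0.7, -0.3, -0.3]
finger_gap: 0.0091
gripper_force: 61.8
```

move_arm --targets '[{"x": 0, "y": 0, "z": 0, "turn": 0, "fingers": 0}, {"x": 0, "y": 0, "z": 0, "turn": 0, "fingers": 0}, {"x": 0, "y": 0, "z": 0, "turn": 0, "fingers": 0}, {"x": 0, "y": 0, "z": 0, "turn": 0, "fingers": 0}, {"x": 0, "y": 0, "z": 0, "turn": 0, "fingers": 0}, {"x": 0, "y": 0, "z": 0, "turn": 0, "fingers": 0}, {"x": 0, "y": 0, "z": 0, "turn": 0, "fingers": 0}, {"x": 0, "y": 0, "z": 0, "turn": 0, "fingers": 0}, {"x": 0, "y": 0, "z": 0, "turn": 0, "fingers": 0}, {"x": 0, "y": 0, "z": 0, "turn": 0, "fingers": 0}]'

```text
time_s: 45.25
tool_pos: [0.6712, -0.1362, 0.1683]
ee_rot: [0.992, 0.129, 0.0, 0.0]
force: [-0.2, 0.6, -1.7]
finger_gap: 0.0088
gripper_force: 61.8
```

Run:
```python
from h import *
rows([(.67195,-.13584,.1437,.2584),(.67195,-.13584,.1357,.2584)])
```

```text
row [ 0.08 -0.02  2.46] turn 0.0
row [ 0.08 -0.02  3.26] turn 0.0
now [ 0.6712 -0.1362  0.1683] psi 0.2588 tilt [ 0.  0. -1.] F [-0.2  0.6 -1.7] gap 0.0088 gf 61.8 t 45.25 q6 [-0.36  0.54  1.26  0.    1.34  0.95]
```

move_arm --targets '[{"x": 0.06, "y": -0.02, "z": 0.2, "turn": 0, "fingers": 0}, {"x": 0.06, "y": -0.02, "z": 0.5, "turn": 0, "fingers": 0}, {"x": 0.06, "y": -0.02, "z": 0.8, "turn": 0, "fingers": 0}, {"x": 0.06, "y": -0.02, "z": 1.1, "turn": 0, "fingers": 0}, {"x": 0.06, "y": -0.02, "z": 1.4, "turn": 0, "fingers": 0}, {"x": 0.06, "y": -0.02, "z": 1.7, "turn": 0, "fingers": 0}, {"x": 0.06, "y": -0.02, "z": 2, "turn": 0, "fingers": 0}, {"x": 0.06, "y": -0.02, "z": 2.2, "turn": 0, "fingers": 0}, {"x": 0.06, "y": -0.02, "z": 2.4, "turn": 0, "fingers": 0}, {"x": 0.06, "y": -0.02, "z": 2.4, "turn": 0, "fingers": 0}]'

```text
time_s: 46.25
tool_pos: [0.6717, -0.1359, 0.1441]
ee_rot: [0.992, 0.129, -0.0, -0.0]
force: [-0.0, 0.1, -2.3]
finger_gap: 0.0088
gripper_force: 61.9
```

move_arm --targets '[{"x": 0.02, "y": 0, "z": 0.2, "turn": 0, "fingers": 0}, {"x": 0.02, "y": 0, "z": 0.4, "turn": 0, "fingers": 0}, {"x": 0.02, "y": 0, "z": 0.6, "turn": 0, "fingers": 0}, {"x": 0.02, "y": 0, "z": 0.85, "turn": 0, "fingers": 0}, {"x": 0.02, "y": 0, "z": 0.85, "turn": 0, "fingers": 0}, {"x": 0.02, "y": 0, "z": 0.85, "turn": 0, "fingers": 0}, {"x": 0.02, "y": 0, "z": 0.85, "turn": 0, "fingers": 0}, {"x": 0.02, "y": 0, "z": 0.85, "turn": 0, "fingers": 0}, {"x": 0.02, "y": 0, "z": 0.85, "turn": 0, "fingers": 0}, {"x": 0.02, "y": 0, "z": 0.85, "turn": 0, "fingers": 0}]'

```text
time_s: 47.25
tool_pos: [0.6721, -0.136, 0.1364]
ee_rot: [0.992, 0.129, 0.0, 0.0]
force: [-1.4, -0.8, 4.8]
finger_gap: 0.0086
gripper_force: 62.8
```

Run:
```python
from h import *
rows([(.67195,-.13584,.1357,.2584)])
p=cap('wrist');C,m=held(p,-.045,.03,.03)
q=m&(abs(C[...,1])<.0035)&(C[...,2]<-.018);P=C[q];h,e=np.histogram(P[:,2],30);z=e[h.argmax()];P=P[abs(P[:,2]-z)<.002];print('grip top',z,P[:,0].min(),P[:,0].max(),len(P))
```

```text
row [-0.01 -0.02  0.07] turn 0.0
now [ 0.6721 -0.136   0.1364] psi 0.2587 tilt [ 5.e-04  5.e-04 -1.e+00] F [-1.4 -0.8  4.8] gap 0.0086 gf 62.8 t 47.25 q6 [-0.36  0.57  1.3  -0.    1.27  0.95]
grip top -0.024523043155231638 -0.019436561775879296 0.020643863277181054 1882
```

move_arm --targets '[{"x": 0.01, "y": 0, "z": 0.05, "turn": 0.1, "fingers": 0}, {"x": 0.01, "y": 0, "z": 0.05, "turn": 0.24, "fingers": 0}, {"x": 0, "y": 0, "z": 0.05, "turn": 0.38, "fingers": 0}, {"x": 0, "y": 0, "z": 0.05, "turn": 0.52, "fingers": 0}, {"x": 0, "y": 0, "z": 0.05, "turn": 0.66, "fingers": 0}, {"x": 0, "y": 0, "z": 0.05, "turn": 0.8, "fingers": 0}, {"x": 0, "y": 0, "z": 0.05, "turn": 0.94, "fingers": 0}, {"x": 0, "y": 0, "z": 0.05, "turn": 1.08, "fingers": 0}, {"x": 0, "y": 0, "z": 0.05, "turn": 1.22, "fingers": 0}, {"x": 0, "y": 0, "z": 0.05, "turn": 1.36, "fingers": 0}]'

```text
time_s: 48.3
tool_pos: [0.6729, -0.136, 0.1363]
ee_rot: [0.851, -0.526, 0.001, -0.0]
force: [0.3, 0.7, 5.5]
finger_gap: 0.009
gripper_force: 62.8
```

Run:
```python
from h import *
rows([(.67195,-.13584,.1357,-1.3124)])
print(sensors.sense()['wrist_torque'])
```

```text
row [-0.06  0.07  0.06] turn 0.205
now [ 0.6729 -0.136   0.1363] psi -1.1069 tilt [ 0.0018 -0.002  -1.    ] F [0.3 0.7 5.5] gap 0.009 gf 62.8 t 48.3 q6 [-0.36  0.57  1.3   0.    1.27  2.32]
[0.10057608 0.0274906  0.03838588]
```

move_arm --targets '[{"x": 0, "y": 0.03, "z": 0, "turn": 0.1, "fingers": 0}, {"x": 0, "y": 0.03, "z": 0, "turn": 0.205, "fingers": 0}, {"x": 0, "y": 0.03, "z": 0, "turn": 0.21, "fingers": 0}, {"x": 0, "y": 0.03, "z": 0, "turn": 0.21, "fingers": 0}, {"x": 0, "y": 0.03, "z": 0, "turn": 0.21, "fingers": 0}, {"x": 0, "y": 0.03, "z": 0, "turn": 0.21, "fingers": 0}, {"x": 0, "y": 0.03, "z": -0.2, "turn": 0.21, "fingers": 0}, {"x": 0, "y": 0.03, "z": -0.4, "turn": 0.21, "fingers": 0}, {"x": 0, "y": 0.03, "z": -0.4, "turn": 0.21, "fingers": 0}, {"x": 0, "y": 0.03, "z": -0.4, "turn": 0.21, "fingers": 0}]'

```text
time_s: 49.3
tool_pos: [0.6722, -0.1361, 0.1395]
ee_rot: [0.793, -0.61, 0.001, -0.0]
force: [2.1, -0.4, 3.6]
finger_gap: 0.0091
gripper_force: 62.5
```

Run:
```python
from h import *
rows([(.67195,-.13584,.1357,-1.3124)])
print(sensors.sense()['wrist_torque'])
```

```text
row [-0.03  0.02  0.38] turn 0.001
now [ 0.6722 -0.1361  0.1395] psi -1.3112 tilt [ 6.0e-04 -1.1e-03 -1.0e+00] F [ 2.1 -0.4  3.6] gap 0.0091 gf 62.5 t 49.3 q6 [-0.36  0.56  1.3   0.    1.28  2.52]
[ 0.0226793  -0.4678118   0.08054459]
```

Turned fully. Open the fingers, rise and look.

move_arm --targets '[{"x": 0, "y": 0, "z": -0.1, "turn": 0, "fingers": 0}, {"x": 0, "y": 0, "z": -0.1, "turn": 0, "fingers": 0.6}, {"x": 0, "y": 0, "z": -0.1, "turn": 0, "fingers": 0.6}, {"x": 0, "y": 0, "z": -0.1, "turn": 0, "fingers": 0.6}, {"x": 0, "y": 0, "z": -0.1, "turn": 0, "fingers": 0.6}, {"x": 0, "y": 0, "z": -3, "turn": 0, "fingers": 0.6}, {"x": 0, "y": 0, "z": -7, "turn": 0, "fingers": 0.6}, {"x": 0, "y": 0, "z": -11, "turn": 0, "fingers": 0.6}, {"x": 0, "y": 0, "z": -13, "turn": 0, "fingers": 0.6}, {"x": 0, "y": 0, "z": -13, "turn": 0, "fingers": 0.6}]'

```text
time_s: 50.3
tool_pos: [0.6732, -0.1365, 0.2739]
ee_rot: [0.793, -0.61, 0.004, -0.001]
force: [0.4, -0.1, 0.4]
finger_gap: 0.051
gripper_force: 0.0
```

Run:
```python
from h import *
for i in range(3): p=cap('wrist')
C=cloud(p);save('w9',p['color'])
t=np.array([.67195,-.13584]);b=np.hypot(C[...,0]-t[0],C[...,1]-t[1])<.03
m=b&(C[...,2]>.155)&(C[...,2]<.18);P=C[m];print(m.sum(),np.median(P[:,2]),cv2.minAreaRect(P[:,:2].astype('f4')),'want z',.118-.012+.0605-.0012,'ang',np.degrees(.2584)-90)
m=(abs(C[...,2]-.123)<.004)&(abs(C[...,0]-.66)<.06)&(abs(C[...,1]+.03)<.16);P=C[m]
print('bar z',np.median(P[:,2]),cv2.minAreaRect(P[:,:2].astype('f4')))
print([(np.round(o['at'],4).tolist(),round(o['score'],2)) for o in nets.spot_in('start_top',p)])
rows([])
```

```text
829 0.16518447530754798 ((0.6724664568901062, -0.13641583919525146), (0.009965997189283371, 0.0400649793446064), 15.07584285736084) want z 0.16529999999999997 ang -75.19477057381953
bar z 0.12302053978386412 ((0.6635516285896301, -0.059274353086948395), (0.05589510500431061, 0.21751566231250763), 6.458306789398193)
[([0.591, -0.0464, 0.0963], 0.72), ([0.7027, -0.2718, 0.0774], 0.38)]
now [ 0.6708 -0.1357  0.267 ] psi -1.3112 tilt [-0.0022  0.0031 -1.    ] F [-0.5  1.  -0.6] gap 0.0511 gf 0.0 t 50.5 q6 [-0.36  0.49  1.11 -0.    1.55  2.52]
```

View pics/w9.png

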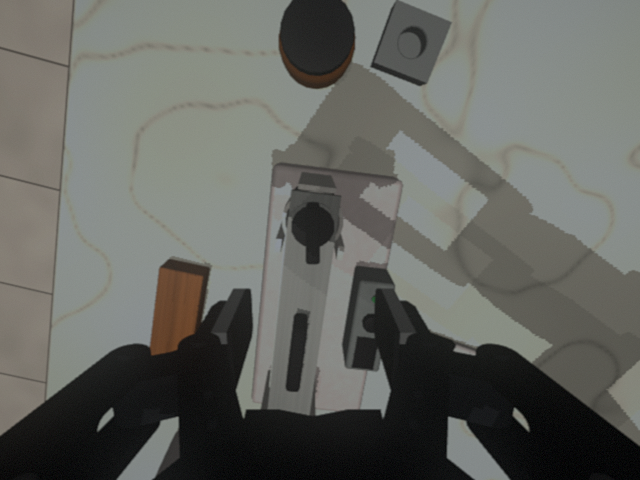

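move_arm --targets '[{"x": -3, "y": 1.6, "z": 0, "turn": 0, "fingers": 0}, {"x": -6, "y": 3.2, "z": 0, "turn": 0, "fingers": 0}, {"x": -9, "y": 4.8, "z": 0, "turn": 0, "fingers": 0}, {"x": -11, "y": 5.8, "z": 1, "turn": 0, "fingers": 0}, {"x": -11, "y": 5.8, "z": 5, "turn": 0, "fingers": 0}, {"x": -11, "y": 5.8, "z": 9, "turn": 0, "fingers": 0}, {"x": -11, "y": 5.8, "z": 13, "turn": 0, "fingers": 0}, {"x": -11, "y": 5.8, "z": 13, "turn": 0, "fingers": 0}, {"x": -11, "y": 5.8, "z": 13, "turn": 0, "fingers": 0}, {"x": -11, "y": 5.8, "z": 13, "turn": 0, "fingers": 0}]'

```text
time_s: 51.5
tool_pos: [0.5887, -0.0449, 0.1411]
ee_rot: [0.793, -0.61, 0.001, -0.001]
force: [0.4, -0.1, -1.2]
finger_gap: -0.0
gripper_force: 0.0
```

Run:
```python
from h import *
rows([(.5878,-.0443,.0868,-1.3112)])
```

```text
row [-0.09  0.08  5.43] turn -0.0
now [ 0.5887 -0.0449  0.1411] psi -1.3113 tilt [ 0.0014 -0.0024 -1.    ] F [ 0.4 -0.1 -1.2] gap -0.0 gf 0.0 t 51.5 q6 [-0.26  0.4   1.56 -0.    1.18  2.62]
```

move_arm --targets '[{"x": -0.05, "y": 0.05, "z": 1.5, "turn": 0, "fingers": 0}, {"x": -0.05, "y": 0.05, "z": 3, "turn": 0, "fingers": 0}, {"x": -0.05, "y": 0.05, "z": 4, "turn": 0, "fingers": 0}, {"x": -0.05, "y": 0.05, "z": 4.5, "turn": 0, "fingers": 0}, {"x": -0.05, "y": 0.05, "z": 5, "turn": 0, "fingers": 0}, {"x": -0.05, "y": 0.05, "z": 5.4, "turn": 0, "fingers": 0}, {"x": -0.05, "y": 0.05, "z": 5.4, "turn": 0, "fingers": 0}, {"x": -0.05, "y": 0.05, "z": 5.4, "turn": 0, "fingers": 0}, {"x": -0.05, "y": 0.05, "z": 5.4, "turn": 0, "fingers": 0}, {"x": -0.05, "y": 0.05, "z": 5.4, "turn": 0, "fingers": 0}]'

```text
time_s: 52.5
tool_pos: [0.5875, -0.0444, 0.087]
ee_rot: [0.793, -0.61, 0.001, -0.0]
force: [-2.1, -0.3, 8.3]
finger_gap: 0.0002
gripper_force: 3.9
```

move_arm --targets '[{"x": 0, "y": 0, "z": 0, "turn": 0, "fingers": 0}, {"x": 0, "y": 0, "z": -1, "turn": 0, "fingers": 0}, {"x": 0, "y": 0, "z": -4, "turn": 0, "fingers": 0}, {"x": 0, "y": 0, "z": -8, "turn": 0, "fingers": 0}, {"x": 0, "y": 0, "z": -12, "turn": 0, "fingers": 0}, {"x": 0, "y": 0, "z": -16, "turn": 0, "fingers": 0}, {"x": -4, "y": 0, "z": -18, "turn": 0, "fingers": 0}, {"x": -6, "y": 0, "z": -18, "turn": 0, "fingers": 0}, {"x": -6, "y": 0, "z": -18, "turn": 0, "fingers": 0}, {"x": -6, "y": 0, "z": -18, "turn": 0, "fingers": 0}]'

```text
time_s: 53.5
tool_pos: [0.5713, 0.0139, 0.2657]
ee_rot: [0.793, -0.609, 0.0, 0.0]
force: [-0.1, -0.5, 0.6]
finger_gap: -0.0
gripper_force: 0.0
```

Run:
```python
from h import *
p=cap('wrist');C=cloud(p)
t=np.array([.67195,-.13584]);b=np.hypot(C[...,0]-t[0],C[...,1]-t[1])<.03
m=b&(C[...,2]>.155)&(C[...,2]<.18);P=C[m];print(m.sum(),np.median(P[:,2]),cv2.minAreaRect(P[:,:2].astype('f4')))
b=np.hypot(C[...,0]-.5878,C[...,1]+.0443)<.006;print('button',np.median(C[b][:,2]),b.sum())
m=(abs(C[...,2]-.123)<.003)&(abs(C[...,0]-.66)<.06)&(abs(C[...,1]+.03)<.16);print('bar z',np.median(C[m][:,2]))
rows([])
print(env.hand_in())
```

```text
0 nan ((0.0, 0.0), (0.0, 0.0), 0.0)
button 0.09184162811645485 167
bar z 0.12295916902688495
now [0.5714 0.0134 0.2652] psi -1.3109 tilt [ 4.e-04  4.e-04 -1.e+00] F [ 0.  -0.2 -1. ] gap 0.0001 gf 0.0 t 53.55 q6 [-0.17  0.28  1.43 -0.    1.44  2.71]
the job is handed in; nothing more can be done
None
  return _methods._mean(a, axis=axis, dtype=dtype,
  ret = ret.dtype.type(ret / rcount)
```

I handed the job in at 53.5 s. All five vials are in wells, the bar is seated, the stud is locked, and the start button was pressed and is back up. My last picture confirmed the bar and the button but did not show the stud; I last measured it locked just before the press, and no verdict was returned.

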